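Load and close the battery carrier

ROBOT

A 6-joint arm with a two-finger parallel gripper is mounted at the origin on a cart in front of the work surface, level with it; the furniture and walls round the work are solid. World frame = base frame: x ahead of the robot, y to its left, z up, the work surface at z = 0. Lengths are in m, angles in rad, forces in N, time in s.
With the tool pointing down it reaches from about 0.3 to 0.775 m from the base axis. Payload 14.6 kg.
Tool frame: the origin (TCP) lies at the very end of the fingers, on their centre line; the grasp point (between the pads) lies 19 mm behind it; z points along the fingers, y is the line along which they close (so a half turn about z gives the same grasp; the last joint's range is limited). The gripper opens to 94 mm and grips with 3 to 60 N. Pads are 16 mm wide; open, the fingers measure 119 mm over their backs; the gripper's body (75 mm by 177 mm) begins 78 mm behind the grasp point.
Start: joints at [1.247, 0.3, 1.521, -0, 1.321, -0.067], TCP at [0.14, 0.532, 0.205] pointing down, gripper open.
Joint ranges: [-3.03, 3.03], [-0.79, 2.21], [0.23, 2.52], [-1.04, 4.18], [0, 3.07], [-2.55, 2.55]. Speed limits (rad/s): [2.22, 2.22, 2.57, 3.14, 3.14, 3.14].

INTERFACE

Orientations are given as [roll, pitch, yaw] about the fixed x, y, z axes, in that order (R = Rz(yaw) Ry(pitch) Rx(roll)).
In Python, from station import * gives the robot as it stands.
- The arm moves only by the tool jog_arm, never from a script. Its argument "rows" is a list of rows, each a list of 3 entries, a list of its own where there are three numbers: the shift along the tool's x, y, z in m, then the turn about the tool's z in degrees, then the finger opening in m, from 0 to 0.094. A call has 1 to 12 rows; each row shifts and turns the commanded pose from where the row before left it, along the tool's axes as they then stand; what a row does not reach is not made up. A row lasts 1/12 s, in which the tool goes at most 41.7 mm and 7.16 degrees, less where a joint would pass 70% of its speed; a pose out of reach is approached as far as the arm can. A call is refused whole if a number of a shift passes 0.0417 or a number of a turn 7.16, either way. A call with a gripper value outside its range is refused whole. The fingers move at their own pace and stop on an object; "squeeze" is the grip in N (left out, the last holds). Time passes only in rows, so rows that do not move let the fingers close. It gives the time, the measured TCP pose, the force, the opening and the grip force at its end, in the units of the state.
- get_obs(): the state, without advancing time (a new reading comes with each control period).
- camera(name): name is "scene" or "top"; returns a dict with "image" (400x640x3 uint8, red, green, blue), "range_z" (400x640 float32, m along the optical axis (not along the pixel's ray), 0 where there is no reading), "K" (3x3 intrinsics, pixels), "world_from_camera" (4x4, takes a point from camera to world coordinates). Camera axes: x right, y up, looking along -z (the intrinsics and any distortion apply to the point x, -y, -z); pixel columns grow to the right and rows downward; lengths in m; the calibration is good to about 2 mm. A picture is of the moment at which its call begins.
- hand_in(): hands the job in; it is judged then, once.
Trained networks look in a picture, given as the dict that the camera call returned (one of the last four; its "shot" number tells which), for a name from the list of things; names that differ only in an ending like _2 or _b are one class to them, and where a whole thing is asked for, a point or a joint stands for the part that bears it (a point fixed in the world has none). Each returns a list of dicts, best first, with "p" (0 to 1); they miss things now and then, are a little off and sometimes report something else, mostly with a low value. They report only what shows in the picture. A call takes as long as a camera call.
- search_frame(label, picture): "at" ([column, row] as shares, 0 to 1, of the picture: columns of its width, rows of its height, amid what is visible of it).
- spot_point(label, picture): "at" ([column, row] as shares, 0 to 1, of the picture: columns of its width, rows of its height: a listed point, or the origin of a listed thing).
The state is a dict: "time_s": time; "qpos": joint angles; "joint_vel": joint speeds; "tau": joint torques, N m; "ee_pos": TCP position; "eef_rot": TCP orientation; "force": force on the tool from outside, world axes, zero at the start; "moment": the same for the moment, N m; "grip_width": finger opening in m; "grip_force": force on a finger pad.
Only numpy, scipy, OpenCV 4.12 (cv2) and the standard library are available. Lean on these libraries where they do the work, as an engineer would, in place of code of your own. Each camera call takes 0.05 s, during which the arm holds its last target. There are 200 camera calls.

TASK

Pack the loose phone battery packs into the aluminium battery carrier and close it up: first swing both red-knobbed clamps fully out of the way, then lay every pack flat and squarely on a blue pad of its own, and after that bring the cover plate over and feel for the studs until its two holes drop over them and it lies fully down on the rails. Finally swing both clamps fully back in over the cover; leave the other things on the bench where they are.

Things in the scene. Friction and masses are not known exactly. Their poses are not given: they have to be found in the camera images.
- carrier: fixed aluminium battery carrier on the right bench: bed 220 (x) x 210 (y) mm, top 20 mm above the bench; two dark end rails (22 x 176 mm, along y at x = +-68 mm, tops at 27 mm), a steel stud in the middle of each, three blue pads between, a red-knobbed swing clamp at the front left and back right. Origin: centre of its underside; x to its back, away from the robot, y to its left. Yaw within 0.2 rad of 0.
- pad_0 (a point): centre of the left blue pad (100 mm along x, 46 mm along y, flush with the bed, 20 mm above the bench); axes as the carrier's. Low black bumpers (6 mm high) stand beside each pad 33 mm before and behind its middle and leave a pack 6 mm play to either side; the bed beside the middle of a pad is free for fingers (26 mm to the next pack)
- pad_1 (a point): centre of the middle blue pad, 68 mm from its neighbours; axes as the carrier's
- pad_2 (a point): centre of the right blue pad; axes as the carrier's
- stud_front (a point): tip of the front stud, 52 mm above the bench: 12 mm diameter, standing 25 mm out of the front rail, the last 5 mm tapered to 7 mm, 68 mm before the carrier's centre
- stud_back (a point): tip of the back stud, the same, 68 mm behind the carrier's centre
- carrier_seat (a point): centre of the carrier at the height of the rail tops (27 mm), where the centre of the cover's underside lies when the cover is fully down; axes as the carrier's
- clamp_front (a joint): angle of the front left swing clamp about its upright pivot: 0 (stop) = arm pointing to the carrier's back (+x), over the cover's edge; opens clockwise seen from above; 1.57 = arm along the front edge, pointing to the carrier's right, clear; stop at 1.65. About 2 N moves the knob; it stays where it is left. Arm 16 mm wide, 48 mm long, underside 35.5 mm above the bench (2.5 mm above a seated cover)
- clamp_front_knob (a point): middle of the front clamp's upright red knob (16 mm diameter, reaching from 44 to 73 mm above the bench), 38 mm from the pivot; moves with the arm
- clamp_front_pivot (a point): on the front clamp's pivot axis, at the height of the knob's middle; fixed to the carrier, 95 mm before and 55 mm left of its centre
- clamp_back (a joint): angle of the back right swing clamp, the same: 0 = arm pointing to the carrier's front (-x), over the edge of the cover (end stop); opens clockwise seen from above; 1.57 = arm lying along the back edge, pointing to the carrier's left (+y); end stop at 1.65; stays where it is left
- clamp_back_knob (a point): middle of the back clamp's upright red knob, as the front one
- clamp_back_pivot (a point): on the back clamp's pivot axis, at the height of the knob's middle; fixed to the carrier, 95 mm behind and 55 mm right of its centre
- cover: loose aluminium cover plate, 160 (x) x 178 (y) x 6 mm, 0.35 kg, flat on the right bench, right of the carrier. Origin: centre of its underside. Two 15.5 mm through holes on its x axis, 68 mm either side of the centre; a half turn makes no difference. A black grip stands in its middle. Fully down on the carrier its underside is 27 mm above the bench; laid on the stud tips, 52 mm.
- cover_grip (a point): where to take the cover's grip: a black bar 60 mm long (along the cover's x), 16 mm wide (along y), from 9 to 43 mm above the cover's underside; this point is at its middle, 29 mm above the underside
- mat: thin grey mat, 270 x 170 x 2 mm, fixed on the left-hand bench; the packs start on it. Origin: centre of its underside; x is its long side. Its long side runs along the bench edge. Between the two benches is a gap down to the floor.
- pillar_edge (a point): nearest upright edge of the wall pillar that stands from floor to ceiling behind the gap between the two benches; carry things past well in front of it (less than about 0.48 m from the base axis)
- solder_reel: reel of solder, 48 mm diameter, 30 mm high, a bystander; origin under its centre
- swab_jar: glass jar with a yellow lid, 56 mm diameter, 70 mm high, a bystander; origin under its centre
- pack_0_mid (a point): flat black phone battery pack with an orange tab at its +x end: rigid body 85 (x) x 42 (y) x 5 mm, 42 g (tab included 96 mm long); this point is the centre of the body, half-way up. Take it across the 42 mm. May be absent (None).
- pack_1_mid (a point): flat black phone battery pack with an orange tab at its +x end: rigid body 85 (x) x 42 (y) x 5 mm, 42 g (tab included 96 mm long); this point is the centre of the body, half-way up. Take it across the 42 mm. May be absent (None).
- pack_2_mid (a point): flat black phone battery pack with an orange tab at its +x end: rigid body 85 (x) x 42 (y) x 5 mm, 42 g (tab included 96 mm long); this point is the centre of the body, half-way up. Take it across the 42 mm. May be absent (None).

How it is judged:
By the outcome, as a careful person would: the job done as asked, in the order asked, and still so for the second after the job is handed in, with the robot touching nothing.
Of pack_0, pack_1, pack_2 only 2 to 3 are there at a start; the rules pass over those that are not, and their reading is None.
At some moment in a run one of cover, pack_0, pack_1, pack_2 may be knocked a few centimetres aside while the robot is not near it.
It also fails if it takes over 210 s, if anything falls off the work surface, if the arm or the gripper's body presses on something with over 40 N, if the wrist force passes 120 N, or if a joint passes its speed limit or range.

## Working session

There is one attempt and no reset: what is moved stays moved. The work goes in short steps, Python scripts to look and compute and a tool call to move; the robot and the scene stay as the last step left them, time stands still between calls to the robot, and variables do not carry over. Pictures are saved under pics/ and viewed, at most 14 in all, crops included, and the job is handed in when it is done.

Besides the shell and the picture viewer there is one more tool, called after "Emit:" as a command line: name --argument value ..., lists and objects as JSON in quotes. jog_arm: Moves the arm, as the interface text tells. Its arguments: {"type":"object","properties":{"rows":{"type":"array","items":{"type":"array"}},"squeeze":{"type":"number"}},"required":["rows"]}

```bash
ls; mkdir -p pics; cat > h.py <<'E'
from station import *
import numpy as np, cv2
def pix2world(c,at,z=None):
    """at shares; z plane height, or None: use range"""
    K=c["K"];T=c["world_from_camera"];u=at[0]*640;v=at[1]*400
    d=np.array([(u-K[0,2])/K[0,0],-(v-K[1,2])/K[1,1],-1.])
    o=T[:3,3];w=T[:3,:3]@d
    if z is None:
        s=c["range_z"][int(min(v,399)),int(min(u,639))]
    else: s=(z-o[2])/w[2]
    return o+s*w
def ray(c,at):
    K=c["K"];T=c["world_from_camera"]
    d=np.array([(at[0]*640-K[0,2])/K[0,0],-(at[1]*400-K[1,2])/K[1,1],-1.])
    w=T[:3,:3]@d;return T[:3,3],w/np.linalg.norm(w)
def tri(rays):
    A=0;b=0
    for o,d in rays:
        P=np.eye(3)-np.outer(d,d);A=A+P;b=b+P@o
    return np.linalg.solve(A,b)
def save(c,n): cv2.imwrite("pics/"+n,c["image"][:,:,::-1])
E
python3 - <<'E'
from h import *
np.set_printoptions(precision=4,suppress=True)
for n in("scene","top"):
    c=camera(n);save(c,n+"0.png");print(n,c["K"].tolist(),c["world_from_camera"][:3].round(3).tolist(),[k for k in c])
    for l in ["carrier","pad_0","stud_front","stud_back","carrier_seat","clamp_front_knob","clamp_front_pivot","clamp_back_knob","clamp_back_pivot","cover","cover_grip","mat","solder_reel","swab_jar","pack_0_mid","pillar_edge"]:
        for r in spot_point(l,c)[:4]:
            if r["p"]>.15: print(l,round(r["p"],2),np.round(r["at"],3),pix2world(c,r["at"]).round(4))
print(get_obs())
E
```

```text
pics
scene [[374.57578729408965, 0.0, 320.3691536543284], [0.0, 374.57578729408965, 195.47938543916368], [0.0, 0.0, 1.0]] [[0.558, 0.555, -0.617, -0.322], [-0.83, 0.387, -0.402, -0.566], [0.015, 0.736, 0.677, 0.992]] ['image', 'range_z', 'K', 'world_from_camera', 'shot']
carrier 0.61 [0.565 0.575] [ 0.5    -0.206   0.0191]
carrier 0.4 [0.408 0.44 ] [0.5331 0.2844 0.0089]
carrier 0.38 [0.48  0.358] [0.6227 0.1127 0.1885]
pad_0 0.89 [0.587 0.584] [ 0.5141 -0.2541  0.0181]
pad_0 0.72 [0.56  0.571] [ 0.5001 -0.1911  0.0186]
pad_0 0.38 [0.369 0.447] [0.4664 0.3603 0.0027]
stud_front 0.59 [0.553 0.585] [ 0.4415 -0.2053  0.0519]
stud_back 0.31 [0.37  0.451] [0.4552 0.3465 0.0092]
carrier_seat 0.86 [0.564 0.562] [ 0.5192 -0.1929  0.0214]
clamp_front_knob 0.5 [0.531 0.563] [ 0.4312 -0.1548  0.0737]
clamp_front_knob 0.29 [0.592 0.528] [ 0.5655 -0.2311  0.0725]
clamp_front_pivot 0.72 [0.524 0.579] [ 0.4361 -0.1371  0.0262]
clamp_front_pivot 0.63 [0.365 0.447] [0.4591 0.3675 0.0048]
clamp_front_pivot 0.51 [0.533 0.559] [ 0.439  -0.1553  0.0739]
clamp_back_knob 0.68 [0.552 0.584] [ 0.47   -0.1882
[... 2257 characters left out ...]
849  0.0753]
swab_jar 0.39 [0.564 0.57 ] [ 0.4024 -0.1531  0.0502]
swab_jar 0.27 [0.598 0.446] [ 0.5745 -0.2275  0.0449]
pack_0_mid 0.5 [0.35  0.527] [0.4574 0.321  0.0074]
pillar_edge 0.82 [0.45  0.394] [0.6091 0.0872 0.201 ]
{'time_s': 1.7, 'qpos': array([ 1.2474,  0.2999,  1.521 , -0.    ,  1.3207, -0.0666]), 'joint_vel': array([-0.0003,  0.0015,  0.0001,  0.002 ,  0.0008, -0.001 ]), 'tau': array([  0.0001, -53.1661, -35.2915,   0.0708,   0.0214,  -0.    ]), 'ee_pos': array([0.1397, 0.5319, 0.2054]), 'eef_rot': array([-3.1416,  0.    ,  2.8848]), 'force': array([ 0.2005,  0.116 , -0.1016]), 'moment': array([-0.0168, -0.0371,  0.0195]), 'grip_force': 0.0, 'grip_width': 0.09391747334420597}
```

```bash
python3 - <<'E'
import cv2
a=cv2.imread("pics/top0.png");b=cv2.imread("pics/scene0.png")
cv2.imwrite("pics/t1.png",cv2.resize(a[140:300,160:500],(800,376),interpolation=cv2.INTER_CUBIC))
cv2.imwrite("pics/s1.png",cv2.resize(b[120:330,170:480],(800,542),interpolation=cv2.INTER_CUBIC))
E
```

```text
(no output)
```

View pics/t1.png

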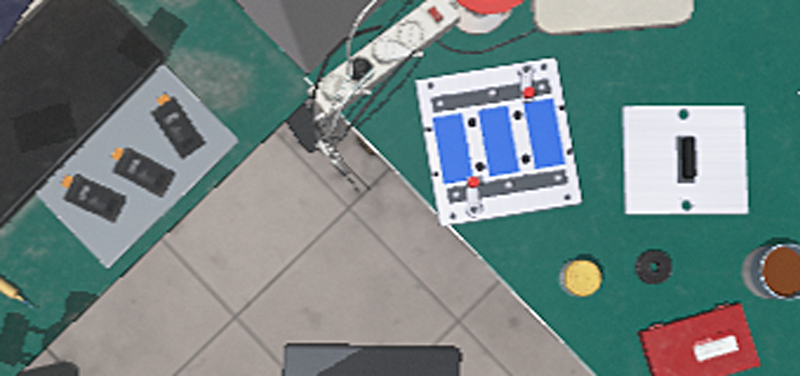

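View pics/s1.png

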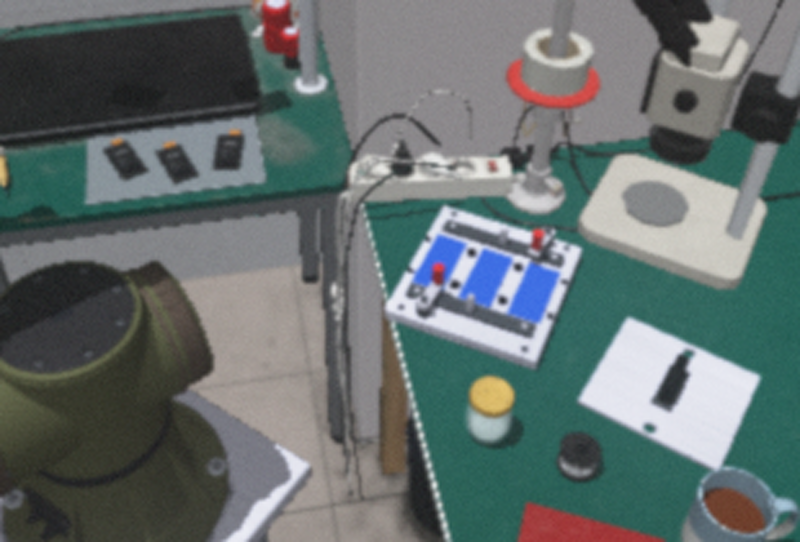

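```bash
cat >> h.py <<'E'
def rect(c,z,x0,x1,y0,y1,s=0.0005):
    """image rectified onto plane z: rows = x1->x0 (down), cols = y1->y0 (right)"""
    K=c["K"];T=np.linalg.inv(c["world_from_camera"]);F=np.diag([1,-1,-1.])
    P=K@F@T[:3]
    A=np.array([[0,-s,x1],[-s,0,y1],[0,0,z],[0,0,1]])
    H=P@A # rect px -> image px
    n=(int((y1-y0)/s),int((x1-x0)/s))
    return cv2.warpPerspective(c["image"],H,n,flags=cv2.INTER_CUBIC|cv2.WARP_INVERSE_MAP)
def blobs(m,x1,y1,s=0.0005,amin=200e-6):
    out=[];cs,_=cv2.findContours(m.astype(np.uint8),cv2.RETR_EXTERNAL,cv2.CHAIN_APPROX_NONE)
    for k in cs:
        M=cv2.moments(k)
        if M["m00"]*s*s<amin: continue
        cx,cy=M["m10"]/M["m00"],M["m01"]/M["m00"]
        th=.5*np.arctan2(2*M["mu11"],M["mu20"]-M["mu02"]) # long axis in px (cols,rows)
        yaw=np.arctan2(-np.cos(th),-np.sin(th)); # world dir of long axis
        yaw=(yaw+np.pi/2)%np.pi-np.pi/2
        (rx,ry),(w,h),_=cv2.minAreaRect(k)
        out.append(dict(c=np.array([x1-cy*s,y1-cx*s]),rc=np.array([x1-ry*s,y1-rx*s]),yaw=yaw,L=max(w,h)*s,W=min(w,h)*s,A=M["m00"]*s*s))
    return sorted(out,key=lambda b:-b["c"][1])
def show(t,bs):
    for b in bs: print(t,*(f"{k}={np.round(b[k],4)}" for k in b))
E
python3 - <<'E'
from h import *
tiles=[]
for n in("top","scene"):
    c=camera(n)
    im=rect(c,.020,.36,.65,-.35,-.03).astype(int);r,g,b=im[...,0],im[...,1],im[...,2]
    show(n+" pad",blobs((b-r>70)&(b-g>40),.65,-.03,amin=2e-3)); t1=im
    im=rect(c,.007,.33,.62,.2,.5).astype(int);r,g,b=im[...,0],im[...,1],im[...,2]
    org=(r-b>50); dark=(im.max(2)<95)
    show(n+" pack",blobs(cv2.morphologyEx((dark&~org).astype(np.uint8),cv2.MORPH_CLOSE,np.ones((9,9))),.62,.5,amin=1e-3))
    show(n+" tab",blobs(org,.62,.5,amin=40e-6)); t2=im
    im=rect(c,.006,.34,.63,-.60,-.34).astype(int);r,g,b=im[...,0],im[...,1],im[...,2]
    show(n+" cover",blobs(im.min(2)>120,.63,-.34,amin=5e-3)); t3=im
    tiles.append(np.hstack([cv2.resize(t.astype(np.uint8),(266,290)) for t in(t2,t1,t3)]))
    rz=c["range_z"]
    for nm,p in dict(mat=(.50,.33),bed=(.50,-.157)).items(): pass
cv2.imwrite("pics/r1.png",np.vstack(tiles)[:,:,::-1])
E
```

```text
top pad c=[ 0.4919 -0.1236] rc=[ 0.4915 -0.1237] yaw=0.1672 L=0.1009 W=0.0475 A=0.0044
top pad c=[ 0.5033 -0.1908] rc=[ 0.5033 -0.1901] yaw=0.1786 L=0.1009 W=0.0487 A=0.0045
top pad c=[ 0.5156 -0.2577] rc=[ 0.5157 -0.2574] yaw=0.1771 L=0.1007 W=0.0482 A=0.0045
top pack c=[0.5493 0.4349] rc=[0.5128 0.401 ] yaw=-0.7031 L=0.2145 W=0.198 A=0.0207
top pack c=[0.4105 0.4022] rc=[0.4105 0.4019] yaw=1.164 L=0.0852 W=0.0428 A=0.0033
top pack c=[0.4502 0.3311] rc=[0.4502 0.331 ] yaw=1.1094 L=0.0843 W=0.0418 A=0.0033
top pack c=[0.5169 0.2834] rc=[0.5172 0.2838] yaw=0.622 L=0.0861 W=0.0426 A=0.0033
top tab c=[0.4345 0.4445] rc=[0.4348 0.4443] yaw=-0.4542 L=0.0187 W=0.0142 A=0.0002
top tab c=[0.4769 0.3714] rc=[0.4772 0.3713] yaw=-0.5821 L=0.0189 W=0.0138 A=0.0002
top tab c=[0.5595 0.3068] rc=[0.5593 0.3066] yaw=-1.1063 L=0.0192 W=0.0134 A=0.0002
top cover c=[ 0.4818 -0.467 ] rc=[ 0.4818 -0.4671] yaw=-1.5562 L=0.1819 W=0.1618 A=0.029
scene pad c=[ 0.4987 -0.1179] rc=[ 0.4922 -0.1211] yaw=0.0558 L=0.103 W=0.0485 A=0.0037
scene pad c=[ 0.5056 -0.1879] rc=[ 0.5044 -0.1881] yaw=0.1885 L=0.1032 W=0.0
[... 180 characters left out ...]
=0.0209
scene pack c=[0.4086 0.4031] rc=[0.4088 0.4034] yaw=1.1788 L=0.0889 W=0.0412 A=0.0034
scene pack c=[0.4488 0.332 ] rc=[0.4487 0.3321] yaw=1.1109 L=0.0863 W=0.0409 A=0.0033
scene pack c=[0.5165 0.285 ] rc=[0.5168 0.2851] yaw=0.6145 L=0.0846 W=0.0417 A=0.0033
scene pack c=[0.379  0.2515] rc=[0.3784 0.2544] yaw=-0.8178 L=0.1806 W=0.0703 A=0.007
scene tab c=[0.4338 0.4468] rc=[0.4337 0.4465] yaw=-0.0487 L=0.0157 W=0.0145 A=0.0002
scene tab c=[0.476  0.3736] rc=[0.476  0.3736] yaw=-0.3455 L=0.0173 W=0.0143 A=0.0002
scene tab c=[0.5591 0.3092] rc=[0.5592 0.3092] yaw=-1.1457 L=0.0163 W=0.0141 A=0.0002
scene cover c=[ 0.483  -0.4649] rc=[ 0.483  -0.4698] yaw=1.5551 L=0.1914 W=0.1677 A=0.0297
```

View pics/r1.png

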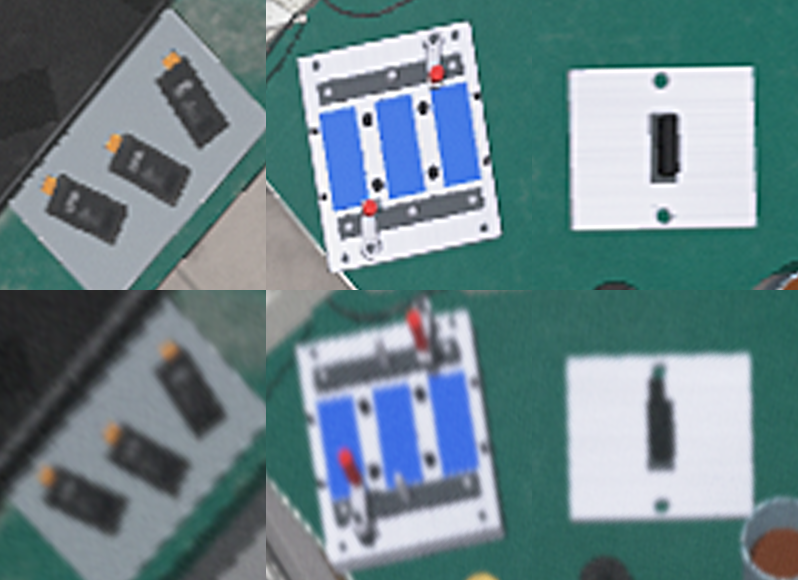

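```bash
cat >> h.py <<'E'
def plan(*ts):
    """targets (x,y,z,yaw): turn first, then shift along tool axes; each from the previous target"""
    o=get_obs();p=np.array(o["ee_pos"]);w=o["eef_rot"][2]
    print("now",p.round(4),round(w,4),"t",round(o["time_s"],2),"F",np.round(o["force"],1),"grip",round(o["grip_width"],4),round(o["grip_force"],1))
    for t in ts:
        dw=(t[3]-w+np.pi)%(2*np.pi)-np.pi if abs(t[3]-w)>np.pi else t[3]-w
        w=t[3];d=np.array(t[:3])-p;p=np.array(t[:3])
        s=np.array([d[0]*np.cos(w)+d[1]*np.sin(w),d[0]*np.sin(w)-d[1]*np.cos(w),-d[2]])
        n=int(np.ceil(abs(s).max()/.0415));m=int(np.ceil(abs(np.degrees(dw))/7.1))
        print(f"turn {-np.degrees(dw):.2f} = {m} x {-np.degrees(dw)/max(m,1):.3f}; shift mm {(s*1e3).round(1)} = {n} x {(s/max(n,1)).round(4)}")
C=np.array([.504,-.1893]);CY=.177
def loc(x,y):
    return C+np.array([x*np.cos(CY)-y*np.sin(CY),x*np.sin(CY)+y*np.cos(CY)])
E
python3 - <<'E'
from h import *
for n in("top","scene"):
    c=camera(n)
    im=rect(c,.073,.36,.65,-.35,-.03).astype(int);r,g,b=im[...,0],im[...,1],im[...,2]
    show(n+" knob",blobs((r-g>70)&(r-b>50),.65,-.03,amin=5e-5))
print(loc(-.057,.055),loc(.057,-.055))
k=loc(-.057,.055)
plan((*k,.15,2.533),(*k,.048,2.533))
E
```

```text
top knob c=[ 0.4376 -0.1509] rc=[ 0.4375 -0.1508] yaw=-1.1854 L=0.0159 W=0.0152 A=0.0002
top knob c=[ 0.568  -0.2288] rc=[ 0.5679 -0.2288] yaw=-0.9791 L=0.017 W=0.0152 A=0.0002
scene knob c=[ 0.4331 -0.1519] rc=[ 0.4311 -0.153 ] yaw=0.4549 L=0.0288 W=0.0116 A=0.0002
scene knob c=[ 0.5645 -0.2287] rc=[ 0.5618 -0.2309] yaw=0.3079 L=0.0333 W=0.0139 A=0.0003
[ 0.4382063 -0.1451957] [ 0.5697937 -0.2334043]
now [0.1397 0.5319 0.2054] 2.8848 t 1.9 F [ 0.8 -0.7  1.3] grip 0.0941 0.0
turn 20.16 = 3 x 6.719; shift mm [-632.  -384.9   55.4] = 16 x [-0.0395 -0.0241  0.0035]
turn -0.00 = 0 x -0.000; shift mm [  0.   0. 102.] = 3 x [0.    0.    0.034]
```

```bash
sed -i 's/^C=.*/C=np.array([.5036,-.1898]);CY=.177/' h.py; python3 - <<'E'
from h import *
plan((.4375,-.1508,.15,2.533),(.4375,-.1508,.047,2.533))
E
```

```text
now [0.1397 0.5319 0.2054] 2.8848 t 1.9 F [ 0.8 -0.7  1.3] grip 0.0941 0.0
turn 20.16 = 3 x 6.719; shift mm [-634.7 -389.9   55.4] = 16 x [-0.0397 -0.0244  0.0035]
turn -0.00 = 0 x -0.000; shift mm [  0.   0. 103.] = 3 x [0.     0.     0.0343]
```

Emit:
jog_arm --rows '[[[0,0,0],6.72,0.06],[[0,0,0],6.72,0.04],[[0,0,0],6.72,0.04],[[-0.0394,-0.0244,0.0035],0,0.04],[[-0.0394,-0.0244,0.0035],0,0.04],[[-0.0394,-0.0244,0.0035],0,0.04],[[-0.0394,-0.0244,0.0035],0,0.04],[[-0.0394,-0.0244,0.0035],0,0.04],[[-0.0394,-0.0244,0.0035],0,0.04],[[-0.0394,-0.0244,0.0035],0,0.04],[[-0.0394,-0.0244,0.0035],0,0.04]]'

```text
time_s: 2.82
ee_pos: [0.2716, 0.2251, 0.1804]
eef_rot: [3.141, 0.0, 2.534]
force: [1.0, -0.2, 0.1]
grip_width: 0.0401
grip_force: 0.0
```

Emit:
jog_arm --rows '[[[-0.0394,-0.0244,0.0035],0,0.04],[[-0.0394,-0.0244,0.0035],0,0.04],[[-0.0394,-0.0244,0.0035],0,0.04],[[-0.0394,-0.0244,0.0035],0,0.04],[[-0.0394,-0.0244,0.0035],0,0.04],[[-0.0394,-0.0244,0.0035],0,0.04],[[-0.0394,-0.0244,0.0035],0,0.04],[[-0.0394,-0.0244,0.0035],0,0.04],[[0,0,0],0,0.04],[[0,0,0],0,0.04]]'

```text
time_s: 3.65
ee_pos: [0.4032, -0.0797, 0.1548]
eef_rot: [-3.141, -0.001, 2.529]
force: [0.1, 0.8, -0.9]
grip_width: 0.0403
grip_force: 0.0
```

```bash
python3 - <<'E'
from h import *
plan((.4375,-.1508,.15,2.533),(.4375,-.1508,.047,2.533))
P=loc(-.095,.055); print(P)
E
```

```text
now [ 0.4032 -0.0797  0.1548] 2.5294 t 3.65 F [ 0.1  0.8 -0.9] grip 0.0403 0.0
turn -0.20 = 1 x -0.203; shift mm [-68.7 -38.7   4.8] = 2 x [-0.0344 -0.0194  0.0024]
turn -0.00 = 0 x -0.000; shift mm [  0.   0. 103.] = 3 x [0.     0.     0.0343]
[ 0.4004     -0.15238664]
```

Emit:
jog_arm --rows '[[[-0.0229,-0.0129,0.0016],0,0.04],[[-0.0229,-0.0129,0.0016],0,0.04],[[-0.0229,-0.0129,0.0016],0,0.04],[[0,0,0.02],0,0.04],[[0,0,0.02],0,0.04],[[0,0,0.02],0,0.04],[[0,0,0.02],0,0.04],[[0,0,0.023],0,0.04],[[0,0,0],0,0.04]]'

```text
time_s: 4.4
ee_pos: [0.4357, -0.1473, 0.0445]
eef_rot: [-3.141, -0.005, 2.534]
force: [-0.5, -0.1, -1.1]
grip_width: 0.04
grip_force: 0.0
```

Emit:
jog_arm --rows '[[[0,0,0],0,0.01],[[0,0,0],0,0.01],[[0,0,0],0,0.01],[[0,0,0],0,0.01],[[0,0,0],0,0.01],[[0,0,0],0,0.01]]' --squeeze 8

```text
time_s: 4.9
ee_pos: [0.4385, -0.1494, 0.0485]
eef_rot: [3.14, 0.002, 2.533]
force: [3.7, 3.1, 6.9]
grip_width: 0.0155
grip_force: 8.0
```

```bash
python3 - <<'E'
from h import *
P=loc(-.095,.055);print(P)
ts=[]
for a in [.4,.7,1.0,1.3,1.63]:
    ts.append((*(P+.038*np.array([np.cos(CY-a),np.sin(CY-a)])),.047,2.533))
plan(*ts)
E
```

```text
[ 0.4004     -0.15238664]
now [ 0.4385 -0.1494  0.0485] 2.5328 t 4.9 F [3.7 3.1 6.9] grip 0.0155 8.0
turn -0.01 = 1 x -0.011; shift mm [-5.7 -9.9  1.5] = 1 x [-0.0057 -0.0099  0.0015]
turn -0.00 = 0 x -0.000; shift mm [ -2.7 -11.   -0. ] = 1 x [-0.0027 -0.011  -0.    ]
turn -0.00 = 0 x -0.000; shift mm [  0.7 -11.3  -0. ] = 1 x [ 0.0007 -0.0113 -0.    ]
turn -0.00 = 0 x -0.000; shift mm [  4.  -10.6  -0. ] = 1 x [ 0.004  -0.0106 -0.    ]
turn -0.00 = 0 x -0.000; shift mm [ 7.8 -9.7 -0. ] = 1 x [ 0.0078 -0.0097 -0.    ]
```

Emit:
jog_arm --rows '[[[-0.0029,-0.005,-0.001],0,0.01],[[-0.0029,-0.005,-0.001],0,0.01],[[-0.0014,-0.0055,0],0,0.01],[[-0.0014,-0.0055,0],0,0.01],[[0.0003,-0.0057,0],0,0.01],[[0.0003,-0.0057,0],0,0.01],[[0.002,-0.0053,0],0,0.01],[[0.002,-0.0053,0],0,0.01],[[0.0039,-0.0049,0],0,0.01],[[0.0039,-0.0049,0],0,0.01],[[0,0,0],0,0.01]]'

```text
time_s: 5.82
ee_pos: [0.405, -0.1904, 0.05]
eef_rot: [3.139, 0.003, 2.532]
force: [12.7, 11.8, -4.1]
grip_width: 0.0162
grip_force: 8.0
```

```bash
python3 - <<'E'
from h import *
P=loc(-.095,.055)
o=get_obs();d=o["ee_pos"][:2]-P;print("angle",CY-np.arctan2(d[1],d[0]),np.hypot(*d))
k=(.5679,-.2288)
plan((*o["ee_pos"][:2],.13,2.533),(*k,.13,2.533),(*k,.047,2.533))
E
```

```text
angle 1.627825959244618 0.03832949939898247
now [ 0.405  -0.1904  0.05  ] 2.5318 t 5.82 F [12.7 11.8 -4.1] grip 0.0162 8.0
turn -0.07 = 1 x -0.071; shift mm [  0.   0. -80.] = 2 x [ 0.    0.   -0.04]
turn -0.00 = 0 x -0.000; shift mm [-155.6   61.7   -0. ] = 4 x [-0.0389  0.0154 -0.    ]
turn -0.00 = 0 x -0.000; shift mm [ 0.  0. 83.] = 2 x [0.     0.     0.0415]
```

Emit:
jog_arm --rows '[[[0,0,0],0,0.04],[[0,0,0],0,0.04],[[0,0,0],0,0.04],[[0,0,-0.027],0,0.04],[[0,0,-0.027],0,0.04],[[0,0,-0.027],0,0.04],[[-0.0311,0.0123,0],0,0.04],[[-0.0311,0.0123,0],0,0.04],[[-0.0311,0.0123,0],0,0.04],[[-0.0311,0.0123,0],0,0.04],[[-0.0311,0.0123,0],0,0.04],[[0,0,0],0,0.04]]'

```text
time_s: 6.82
ee_pos: [0.5702, -0.2296, 0.1291]
eef_rot: [-3.141, -0.0, 2.534]
force: [-1.5, 0.3, 0.4]
grip_width: 0.0401
grip_force: 0.0
```

```bash
python3 - <<'E'
from h import *
k=(.5679,-.2288)
plan((*k,.05,2.533))
c=camera("top")
im=rect(c,.073,.36,.65,-.35,-.03).astype(int);r,g,b=im[...,0],im[...,1],im[...,2]
show(" knob",blobs((r-g>70)&(r-b>50),.65,-.03,amin=5e-5))
E
```

```text
now [ 0.5702 -0.2296  0.1291] 2.5335 t 6.82 F [-1.5  0.3  0.4] grip 0.0401 0.0
turn 0.03 = 1 x 0.030; shift mm [ 2.3 -0.6 79.1] = 2 x [ 0.0012 -0.0003  0.0395]
```

Emit:
jog_arm --rows '[[[0.0012,-0.0003,0.02],0,0.04],[[0.0012,-0.0003,0.02],0,0.04],[[0,0,0.02],0,0.04],[[0,0,0.019],0,0.04],[[0,0,0],0,0.01],[[0,0,0],0,0.01],[[0,0,0],0,0.01],[[0,0,0],0,0.01],[[0,0,0],0,0.01],[[0,0,0],0,0.01]]' --squeeze 8

```text
time_s: 7.7
ee_pos: [0.5657, -0.2281, 0.0531]
eef_rot: [3.14, 0.003, 2.533]
force: [6.2, 2.3, -0.8]
grip_width: 0.0154
grip_force: 8.0
```

```bash
python3 - <<'E'
from h import *
P=loc(.095,-.055);ts=[]
o=get_obs();d=o["ee_pos"][:2]-P;print("angle",CY-np.arctan2(-d[1],-d[0]),np.hypot(*d))
for a in [.4,.7,1.0,1.3,1.63]:
    ts.append((*(P-.038*np.array([np.cos(CY-a),np.sin(CY-a)])),.05,2.533))
plan(*ts)
E
```

```text
angle 0.15443936341313547 0.0410791752018737
now [ 0.5657 -0.2281  0.0531] 2.5331 t 7.7 F [ 6.2  2.3 -0.8] grip 0.0154 8.0
turn 0.00 = 1 x 0.004; shift mm [2.  9.9 3.1] = 1 x [0.002  0.0099 0.0031]
turn -0.00 = 0 x -0.000; shift mm [ 2.7 11.  -0. ] = 1 x [ 0.0027  0.011  -0.    ]
turn -0.00 = 0 x -0.000; shift mm [-0.7 11.3 -0. ] = 1 x [-0.0007  0.0113 -0.    ]
turn -0.00 = 0 x -0.000; shift mm [-4.  10.6 -0. ] = 1 x [-0.004   0.0106 -0.    ]
turn -0.00 = 0 x -0.000; shift mm [-7.8  9.7 -0. ] = 1 x [-0.0078  0.0097 -0.    ]
```

Emit:
jog_arm --rows '[[[0.001,0.005,0.001],0,0.01],[[0.001,0.005,0],0,0.01],[[0.0014,0.0055,0],0,0.01],[[0.0014,0.0055,0],0,0.01],[[-0.0003,0.0057,0],0,0.01],[[-0.0003,0.0057,0],0,0.01],[[-0.002,0.0053,0],0,0.01],[[-0.002,0.0053,0],0,0.01],[[-0.0039,0.0049,0],0,0.01],[[-0.0039,0.0049,0],0,0.01],[[0,0,0],0,0.01]]'

```text
time_s: 8.62
ee_pos: [0.6014, -0.189, 0.0512]
eef_rot: [-3.141, 0.0, 2.533]
force: [-0.5, 1.0, 0.6]
grip_width: 0.0159
grip_force: 8.0
```

```bash
python3 - <<'E'
from h import *
P=loc(.095,-.055)
o=get_obs();d=o["ee_pos"][:2]-P;print("angle",CY-np.arctan2(-d[1],-d[0]),np.hypot(*d))
e=o["ee_pos"][:2]
plan((*e,.17,2.533),(.40,-.05,.17,2.533),(.36,.2,.15,2.533),(.410,.4025,.15,1.171))
E
```

```text
angle 1.6084673407355856 0.03859884152818793
now [ 0.6014 -0.189   0.0512] 2.5332 t 8.62 F [-0.5  1.   0.6] grip 0.0159 8.0
turn 0.01 = 1 x 0.010; shift mm [   0.     0.  -118.8] = 3 x [ 0.      0.     -0.0396]
turn -0.00 = 0 x -0.000; shift mm [244.7  -1.1  -0. ] = 6 x [ 0.0408 -0.0002 -0.    ]
turn -0.00 = 0 x -0.000; shift mm [175.7 182.2  20. ] = 5 x [0.0351 0.0364 0.004 ]
turn 78.04 = 11 x 7.094; shift mm [206.  -32.8  -0. ] = 5 x [ 0.0412 -0.0066 -0.    ]
```

Emit:
jog_arm --rows '[[[-0.002,0.0015,0],0,0.01],[[0,0,0],0,0.01],[[0,0,0],0,0.05],[[0,0,0],0,0.05],[[0,0,0],0,0.05],[[0,0,-0.03],0,0.05],[[0,0,-0.03],0,0.05],[[0,0,-0.03],0,0.05],[[0,0,-0.03],0,0.06],[[0.035,0,0],0,0.06],[[0.035,0,0],0,0.06],[[0.035,0,0],0,0.06]]'

```text
time_s: 9.62
ee_pos: [0.5162, -0.1284, 0.1705]
eef_rot: [3.141, 0.001, 2.533]
force: [0.6, -0.1, -0.2]
grip_width: 0.0598
grip_force: 0.0
```

Emit:
jog_arm --rows '[[[0.035,0,0],0,0.06],[[0.035,0,0],0,0.06],[[0.035,0,0],0,0.06],[[0.035,0,0],0,0.06],[[0.029,0.0304,0.0033],0,0.06],[[0.029,0.0304,0.0033],0,0.06],[[0.029,0.0304,0.0033],0,0.06],[[0.029,0.0304,0.0033],0,0.06],[[0.029,0.0304,0.0033],0,0.06],[[0.029,0.0304,0.0033],0,0.06],[[0,0,0],7.09,0.06],[[0,0,0],7.09,0.06]]'

```text
time_s: 10.62
ee_pos: [0.3637, 0.1994, 0.1507]
eef_rot: [3.141, 0.0, 2.285]
force: [0.5, -0.3, 0.1]
grip_width: 0.0601
grip_force: 0.0
```

Emit:
jog_arm --rows '[[[0,0,0],7.09,0.06],[[0,0,0],7.09,0.06],[[0,0,0],7.09,0.06],[[0,0,0],7.09,0.06],[[0,0,0],7.09,0.06],[[0,0,0],7.09,0.06],[[0,0,0],7.09,0.06],[[0,0,0],7.09,0.06],[[0,0,0],7.09,0.06],[[0,0,0],0,0.06]]'

```text
time_s: 11.45
ee_pos: [0.3646, 0.1973, 0.151]
eef_rot: [3.141, -0.0, 1.166]
force: [-0.8, 0.7, 0.1]
grip_width: 0.06
grip_force: 0.0
```

```bash
cat > look.py <<'E'
from h import *
import sys
def packs(c,n,z=.007):
    im=rect(c,z,.33,.62,.2,.5).astype(int);r,g,b=im[...,0],im[...,1],im[...,2]
    org=(r-b>50); dark=(im.max(2)<95)
    show(n+" pack",[b for b in blobs(cv2.morphologyEx((dark&~org).astype(np.uint8),cv2.MORPH_CLOSE,np.ones((9,9))),.62,.5,amin=1.5e-3) if b["A"]<5e-3])
def knobs(c,n):
    im=rect(c,.073,.34,.66,-.35,-.03).astype(int);r,g,b=im[...,0],im[...,1],im[...,2]
    show(n+" knob",blobs((r-g>70)&(r-b>50),.66,-.03,amin=5e-5))
E
python3 - <<'E'
from look import *
c=camera("top");packs(c,"top");knobs(c,"top")
c=camera("scene");packs(c,"scene")
print(loc(-.095,.017),loc(.095,-.017))
plan((.4100,.4025,.12,1.171),(.4495,.3315,.12,1.111),(.517,.284,.12,.62))
E
```

```text
top pack c=[0.5169 0.2834] rc=[0.5173 0.2837] yaw=0.6213 L=0.0861 W=0.0429 A=0.0033
top knob c=[ 0.6006 -0.1897] rc=[ 0.6009 -0.1902] yaw=-0.853 L=0.0168 W=0.0156 A=0.0002
top knob c=[ 0.4034 -0.1912] rc=[ 0.4034 -0.1911] yaw=-1.3318 L=0.0156 W=0.0152 A=0.0002
scene pack c=[0.4086 0.4032] rc=[0.4088 0.4035] yaw=1.181 L=0.088 W=0.041 A=0.0033
scene pack c=[0.448  0.3254] rc=[0.4487 0.3319] yaw=0.9268 L=0.0846 W=0.04 A=0.0025
scene pack c=[0.5156 0.2833] rc=[0.5163 0.2855] yaw=0.552 L=0.0835 W=0.042 A=0.0031
[ 0.40709093 -0.18979294] [ 0.60010907 -0.18980706]
now [0.3645 0.1973 0.151 ] 1.1761 t 11.55 F [-0.7  0.5  0. ] grip 0.0597 0.0
turn 0.29 = 1 x 0.291; shift mm [206.7 -38.   31. ] = 5 x [ 0.0413 -0.0076  0.0062]
turn 3.44 = 1 x 3.438; shift mm [-46.1  66.9  -0. ] = 2 x [-0.023   0.0335 -0.    ]
turn 28.13 = 4 x 7.033; shift mm [27.3 77.9 -0. ] = 2 x [ 0.0137  0.0389 -0.    ]
```

```bash
python3 - <<'E'
from look import *
for n in("top","scene"):
    c=camera(n); o,d=0,0
    for r in spot_point("pillar_edge",c)[:2]:
        o,d=ray(c,r["at"]);print(n,r["p"],[ (o+(z-o[2])/d[2]*d).round(3)[:2] for z in(0,.2,.4,.6)])
plan((.517,.284,.10,.62),(.517,.284,.012,.62))
E
```

```text
top 0.84 [array([0.649, 0.111]), array([0.607, 0.094]), array([0.566, 0.077]), array([0.524, 0.06 ])]
top 0.29 [array([ 0.326, -0.408]), array([ 0.322, -0.365]), array([ 0.318, -0.322]), array([ 0.314, -0.278])]
scene 0.64 [array([0.833, 0.274]), array([0.6  , 0.105]), array([ 0.367, -0.065]), array([ 0.135, -0.234])]
now [0.3645 0.1974 0.1509] 1.1741 t 11.75 F [-0.6  0.  -0.8] grip 0.0603 0.0
turn 31.75 = 5 x 6.349; shift mm [174.4  18.1  50.9] = 5 x [0.0349 0.0036 0.0102]
turn -0.00 = 0 x -0.000; shift mm [ 0.  0. 88.] = 3 x [0.     0.     0.0293]
```

Emit:
jog_arm --rows '[[[0,0,0],6.35,0.058],[[0,0,0],6.35,0.058],[[0,0,0],6.35,0.058],[[0,0,0],6.35,0.058],[[0,0,0],6.35,0.058],[[0.0291,0.003,0.0085],0,0.058],[[0.0291,0.003,0.0085],0,0.058],[[0.0291,0.003,0.0085],0,0.058],[[0.0291,0.003,0.0085],0,0.058],[[0.0291,0.003,0.0085],0,0.058],[[0.0291,0.003,0.0085],0,0.058]]'

```text
time_s: 12.67
ee_pos: [0.5184, 0.2845, 0.0991]
eef_rot: [-3.142, 0.0, 0.619]
force: [-0.4, -0.1, 0.7]
grip_width: 0.0582
grip_force: 0.0
```

Emit:
jog_arm --rows '[[[0,0,0.03],0,0.058],[[0,0,0.03],0,0.058],[[0,0,0.02],0,0.058],[[0,0,0],0,0.058],[[0,0,0],0,0.058]]'

```text
time_s: 13.08
ee_pos: [0.517, 0.2837, 0.0196]
eef_rot: [-3.141, 0.002, 0.619]
force: [-0.3, 0.7, 0.9]
grip_width: 0.0579
grip_force: 0.0
```

```bash
python3 - <<'E'
from look import *
plan((.517,.284,.0045,.62))
E
```

```text
now [0.517  0.2837 0.0196] 0.6186 t 13.08 F [-0.3  0.7  0.9] grip 0.0579 0.0
turn -0.08 = 1 x -0.078; shift mm [ 0.2 -0.3 15.1] = 1 x [ 0.0002 -0.0003  0.0151]
```

Emit:
jog_arm --rows '[[[0,0,0.008],0,0.058],[[0,0,0.007],0,0.058],[[0,0,0],0,0.058],[[0,0,0],0,0.03],[[0,0,0],0,0.03],[[0,0,0],0,0.03],[[0,0,0],0,0.03],[[0,0,0],0,0.03]]' --squeeze 15

```text
time_s: 13.75
ee_pos: [0.5175, 0.2839, 0.0054]
eef_rot: [3.141, -0.001, 0.618]
force: [-0.2, -0.3, 4.1]
grip_width: 0.0414
grip_force: 15.0
```

```bash
python3 - <<'E'
from look import *
e=get_obs()["ee_pos"]
p=loc(0,-.068)
plan((*e[:2],.11,.62),(.36,.17,.11,.62),(.36,.0,.11,.177),(*p,.11,.177),(*p,.025,.177))
E
```

```text
now [0.5175 0.2839 0.0054] 0.6176 t 13.75 F [-0.2 -0.3  4.1] grip 0.0414 15.0
turn -0.14 = 1 x -0.137; shift mm [   0.     0.  -104.6] = 3 x [ 0.      0.     -0.0349]
turn -0.00 = 0 x -0.000; shift mm [-194.4    1.2   -0. ] = 5 x [-0.0389  0.0002 -0.    ]
turn 25.38 = 4 x 6.346; shift mm [-29.9 167.3  -0. ] = 5 x [-0.006   0.0335 -0.    ]
turn -0.00 = 0 x -0.000; shift mm [107.9 280.1  -0. ] = 7 x [ 0.0154  0.04   -0.    ]
turn -0.00 = 0 x -0.000; shift mm [ 0.  0. 85.] = 3 x [0.     0.     0.0283]
```

Emit:
jog_arm --rows '[[[0,0,-0.01],0,0.03],[[0,0,-0.025],0,0.03],[[0,0,-0.035],0,0.03],[[0,0,-0.035],0,0.03],[[-0.0243,0,0],0,0.03],[[-0.0243,0,0],0,0.03],[[-0.0243,0,0],0,0.03],[[-0.0243,0,0],0,0.03],[[-0.0243,0,0],0,0.03],[[-0.0243,0,0],0,0.03],[[-0.0243,0,0],0,0.03],[[-0.0243,0,0],0,0.03]]'

```text
time_s: 14.75
ee_pos: [0.3577, 0.1706, 0.1104]
eef_rot: [3.141, -0.0, 0.618]
force: [-0.4, 0.5, -0.1]
grip_width: 0.0412
grip_force: 15.0
```

```bash
python3 - <<'E'
from look import *
p=loc(0,-.068)
plan((.36,.0,.11,.177),(*p,.11,.177),(*p,.025,.177))
c=camera("top");save(c,"g1.png")
b=c["image"][150:290,180:400]
c=camera("scene");a=c["image"][120:300,180:400]
cv2.imwrite("pics/g.png",np.vstack([cv2.resize(x,(660,300)) for x in(b,a)])[:,:,::-1])
E
```

```text
now [0.3577 0.1706 0.1104] 0.6177 t 14.75 F [-0.4  0.5 -0.1] grip 0.0412 15.0
turn 25.25 = 4 x 6.313; shift mm [-27.8 168.3   0.4] = 5 x [-0.0056  0.0337  0.0001]
turn -0.00 = 0 x -0.000; shift mm [107.9 280.1  -0. ] = 7 x [ 0.0154  0.04   -0.    ]
turn -0.00 = 0 x -0.000; shift mm [ 0.  0. 85.] = 3 x [0.     0.     0.0283]
```

View pics/g.png

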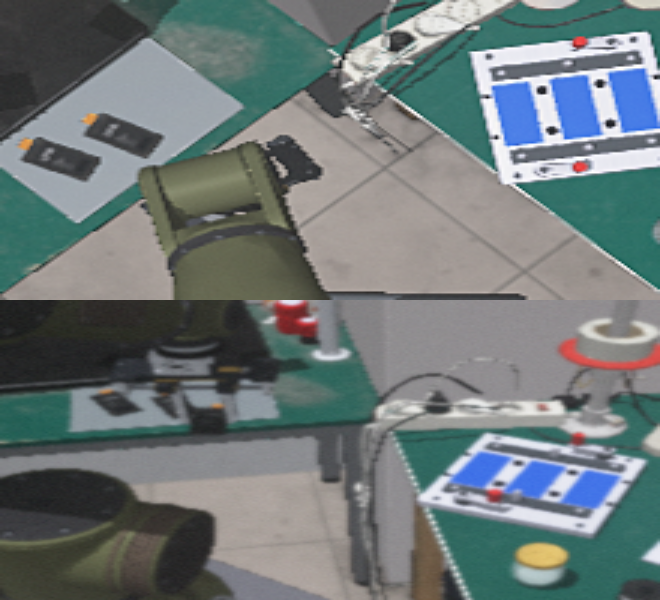

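Emit:
jog_arm --rows '[[[0,0,0],6.31,0.03],[[0,0,0],6.31,0.03],[[0,0,0],6.31,0.03],[[0,0,0],6.31,0.03],[[-0.0046,0.028,0],0,0.03],[[-0.0046,0.028,0],0,0.03],[[-0.0046,0.028,0],0,0.03],[[-0.0046,0.028,0],0,0.03],[[-0.0046,0.028,0],0,0.03],[[-0.0046,0.028,0],0,0.03]]'

```text
time_s: 15.68
ee_pos: [0.3616, -0.0003, 0.1105]
eef_rot: [3.141, -0.001, 0.177]
force: [-0.3, 0.8, 0.5]
grip_width: 0.0412
grip_force: 15.0
```

Emit:
jog_arm --rows '[[[0.0108,0.028,0],0,0.03],[[0.0108,0.028,0],0,0.03],[[0.0108,0.028,0],0,0.03],[[0.0108,0.028,0],0,0.03],[[0.0108,0.028,0],0,0.03],[[0.0108,0.028,0],0,0.03],[[0.0108,0.028,0],0,0.03],[[0.0108,0.028,0],0,0.03],[[0.0108,0.028,0],0,0.03],[[0.0108,0.028,0],0,0.03],[[0,0,0],0,0.03]]'

```text
time_s: 16.6
ee_pos: [0.5188, -0.2593, 0.1099]
eef_rot: [3.14, -0.001, 0.175]
force: [0.1, -0.2, 0.1]
grip_width: 0.0413
grip_force: 15.0
```

```bash
python3 - <<'E'
from look import *
p=loc(0,-.068)
plan((*p,.06,.177),(*p,.025,.177))
E
```

```text
now [ 0.5188 -0.2593  0.1099] 0.1749 t 16.6 F [ 0.1 -0.2  0.1] grip 0.0413 15.0
turn -0.12 = 1 x -0.118; shift mm [-2.7 -3.1 49.9] = 2 x [-0.0013 -0.0015  0.025 ]
turn -0.00 = 0 x -0.000; shift mm [ 0.  0. 35.] = 1 x [0.    0.    0.035]
```

Emit:
jog_arm --rows '[[[-0.0013,-0.0015,0.025],0,0.03],[[-0.0013,-0.0015,0.025],0,0.03],[[0,0,0.02],0,0.03],[[0,0,0],0,0.03],[[0,0,0],0,0.03]]'

```text
time_s: 17.02
ee_pos: [0.5138, -0.2529, 0.0399]
eef_rot: [-3.141, 0.001, 0.177]
force: [-0.3, -0.2, 0.2]
grip_width: 0.0412
grip_force: 15.0
```

```bash
python3 - <<'E'
from look import *
p=loc(0,-.068)
plan((*p,.0245,.177))
E
```

```text
now [ 0.5138 -0.2529  0.0399] 0.1772 t 17.02 F [-0.3 -0.2  0.2] grip 0.0412 15.0
turn 0.01 = 1 x 0.014; shift mm [ 1.1  4.1 15.4] = 1 x [0.0011 0.0041 0.0154]
```

Emit:
jog_arm --rows '[[[0.0005,0.0017,0.005],0,0.03],[[0.0005,0.0017,0.005],0,0.03],[[0,0,0],0,0.03],[[0,0,0],0,0.03],[[0,0,0],0,0.03]]'

```text
time_s: 17.43
ee_pos: [0.5155, -0.2564, 0.0303]
eef_rot: [3.141, -0.0, 0.177]
force: [-0.3, 0.8, -0.8]
grip_width: 0.0415
grip_force: 15.0
```

```bash
python3 - <<'E'
from look import *
p=loc(0,-.068)
plan((*p,.0235,.177))
camera("top");camera("top");plan((*p,.0235,.177))
E
```

```text
now [ 0.5155 -0.2564  0.0303] 0.177 t 17.43 F [-0.3  0.8 -0.8] grip 0.0415 15.0
turn -0.00 = 1 x -0.000; shift mm [0.  0.3 6.8] = 1 x [0.     0.0003 0.0068]
now [ 0.5155 -0.2564  0.0303] 0.177 t 17.53 F [ 0.3  0.3 -0.4] grip 0.0412 15.0
turn 0.00 = 1 x 0.003; shift mm [0.  0.4 6.8] = 1 x [0.     0.0004 0.0068]
```

Emit:
jog_arm --rows '[[[0,0.0003,0.004],0,0.03],[[0,0,0.0025],0,0.03],[[0,0,0],0,0.03],[[0,0,0],0,0.03]]'

```text
time_s: 17.87
ee_pos: [0.5153, -0.2565, 0.0231]
eef_rot: [-3.141, 0.0, 0.177]
force: [0.4, 0.4, -0.3]
grip_width: 0.0415
grip_force: 15.0
```

Emit:
jog_arm --rows '[[[0,0,0],0,0.052],[[0,0,0],0,0.052],[[0,0,0],0,0.052],[[0,0,-0.01],0,0.052],[[0,0,-0.03],0,0.052],[[0,0,-0.04],0,0.052],[[-0.0108,-0.028,0],0,0.052],[[-0.0108,-0.028,0],0,0.052],[[-0.0108,-0.028,0],0,0.052],[[-0.0108,-0.028,0],0,0.052],[[-0.0108,-0.028,0],0,0.052],[[-0.0108,-0.028,0],0,0.052]]'

```text
time_s: 18.87
ee_pos: [0.4212, -0.1016, 0.1041]
eef_rot: [3.141, -0.001, 0.177]
force: [0.6, -1.0, -0.2]
grip_width: 0.0519
grip_force: 0.0
```

Emit:
jog_arm --rows '[[[-0.0108,-0.028,0],0,0.056],[[-0.0108,-0.028,0],0,0.056],[[-0.0108,-0.028,0],0,0.056],[[-0.0108,-0.028,0],0,0.056],[[0.0,-0.028,0],0,0.056],[[0.0,-0.028,0],0,0.056],[[0.0,-0.028,0],0,0.056],[[0,0,0],-6.5,0.056],[[0,0,0],-6.5,0.056],[[0,0,0],-6.5,0.056],[[0,0,0],-6.5,0.056]]'

```text
time_s: 19.78
ee_pos: [0.3451, 0.0829, 0.1041]
eef_rot: [3.141, -0.001, 0.637]
force: [0.2, 0.7, 0.5]
grip_width: 0.0563
grip_force: 0.0
```

```bash
cat >> look.py <<'E'
def placed(c,n):
    im=rect(c,.025,.38,.63,-.35,-.03).astype(int)
    dark=(im.max(2)<95)
    show(n+" placed",[b for b in blobs(cv2.morphologyEx(dark.astype(np.uint8),cv2.MORPH_CLOSE,np.ones((9,9))),.63,-.03,amin=1.5e-3) if b["A"]<5e-3])
E
python3 - <<'E'
from look import *
for n in("top","scene"):
    c=camera(n);packs(c,n);placed(c,n)
print([loc(0,y).round(4) for y in(.068,0,-.068)])
plan((.36,.17,.1,1.111),(.4495,.3315,.1,1.111),(.4495,.3315,.02,1.111))
E
```

```text
top pack c=[0.4105 0.4022] rc=[0.4104 0.4018] yaw=1.1655 L=0.0854 W=0.0426 A=0.0033
top pack c=[0.4502 0.3311] rc=[0.4502 0.331 ] yaw=1.1095 L=0.0843 W=0.0418 A=0.0033
top placed c=[ 0.5148 -0.2567] rc=[ 0.5146 -0.2567] yaw=0.1778 L=0.0837 W=0.0396 A=0.0031
scene pack c=[0.4087 0.4034] rc=[0.4088 0.4036] yaw=1.179 L=0.089 W=0.041 A=0.0033
scene placed c=[ 0.5147 -0.2557] rc=[ 0.5156 -0.2556] yaw=0.1795 L=0.081 W=0.0364 A=0.0027
[array([ 0.4916, -0.1229]), array([ 0.5036, -0.1898]), array([ 0.5156, -0.2567])]
now [0.3451 0.0828 0.104 ] 0.6334 t 19.88 F [ 0.4 -0.2  0.5] grip 0.0562 0.0
turn -27.37 = 4 x -6.841; shift mm [ 84.8 -25.3   4. ] = 3 x [ 0.0283 -0.0084  0.0013]
turn -0.00 = 0 x -0.000; shift mm [184.4   8.5  -0. ] = 5 x [ 0.0369  0.0017 -0.    ]
turn -0.00 = 0 x -0.000; shift mm [ 0.  0. 80.] = 2 x [0.   0.   0.04]
```

Emit:
jog_arm --rows '[[[0,0,0],-6.84,0.053],[[0,0,0],-6.84,0.053],[[0,0,0],-6.84,0.053],[[0,0,0],-6.84,0.053],[[0.0336,-0.0021,0.0005],0,0.053],[[0.0336,-0.0021,0.0005],0,0.053],[[0.0336,-0.0021,0.0005],0,0.053],[[0.0336,-0.0021,0.0005],0,0.053],[[0.0336,-0.0021,0.0005],0,0.053],[[0.0336,-0.0021,0.0005],0,0.053],[[0.0336,-0.0021,0.0005],0,0.053],[[0.0336,-0.0021,0.0005],0,0.053]]'

```text
time_s: 20.88
ee_pos: [0.4502, 0.3324, 0.0997]
eef_rot: [3.141, -0.0, 1.104]
force: [-0.6, -1.2, 1.1]
grip_width: 0.0528
grip_force: 0.0
```

Emit:
jog_arm --rows '[[[0,0,0.03],0,0.053],[[0,0,0.03],0,0.053],[[0,0,0.02],0,0.053],[[0,0,0],0,0.053],[[0,0,0],0,0.053],[[0,0,0],0,0.053]]'

```text
time_s: 21.38
ee_pos: [0.4506, 0.3311, 0.0211]
eef_rot: [3.141, -0.002, 1.106]
force: [0.2, 0.1, 0.6]
grip_width: 0.053
grip_force: 0.0
```

```bash
python3 - <<'E'
from look import *
plan((.4497,.3315,.0045,1.111))
E
```

```text
now [0.4506 0.3311 0.0211] 1.1064 t 21.38 F [0.2 0.1 0.6] grip 0.053 0.0
turn -0.26 = 1 x -0.265; shift mm [-0.1 -1.  16.6] = 1 x [-0.0001 -0.001   0.0166]
```

Emit:
jog_arm --rows '[[[0,-0.001,0.008],-0.26,0.053],[[0,0,0.008],0,0.053],[[0,0,0],0,0.053],[[0,0,0],0,0.03],[[0,0,0],0,0.03],[[0,0,0],0,0.03],[[0,0,0],0,0.03],[[0,0,0],0,0.03]]' --squeeze 15

```text
time_s: 22.05
ee_pos: [0.449, 0.3313, 0.0035]
eef_rot: [3.141, -0.0, 1.113]
force: [-0.8, 0.7, 0.5]
grip_width: 0.0417
grip_force: 15.0
```

```bash
python3 - <<'E'
from look import *
e=get_obs()["ee_pos"]
p=loc(0,0)
plan((*e[:2],.11,1.111),(.36,.12,.11,1.111),(*p,.11,.177),(*p,.03,.177))
E
```

```text
now [0.449  0.3313 0.0035] 1.1129 t 22.05 F [-0.8  0.7  0.5] grip 0.0417 15.0
turn 0.11 = 1 x 0.109; shift mm [   0.     0.  -106.5] = 3 x [ 0.      0.     -0.0355]
turn -0.00 = 0 x -0.000; shift mm [-228.8   14.    -0. ] = 6 x [-0.0381  0.0023 -0.    ]
turn 53.51 = 8 x 6.689; shift mm [ 86.8 330.2  -0. ] = 8 x [ 0.0109  0.0413 -0.    ]
turn -0.00 = 0 x -0.000; shift mm [ 0.  0. 80.] = 2 x [0.   0.   0.04]
```

Emit:
jog_arm --rows '[[[0,0,-0.01],0,0.03],[[0,0,-0.026],0,0.03],[[0,0,-0.035],0,0.03],[[0,0,-0.035],0,0.03],[[-0.0286,0.0017,0],0,0.03],[[-0.0286,0.0017,0],0,0.03],[[-0.0286,0.0017,0],0,0.03],[[-0.0286,0.0017,0],0,0.03],[[-0.0286,0.0017,0],0,0.03],[[-0.0286,0.0017,0],0,0.03],[[-0.0286,0.0017,0],0,0.03],[[-0.0286,0.0017,0],0,0.03]]'

```text
time_s: 23.05
ee_pos: [0.3593, 0.1189, 0.11]
eef_rot: [3.141, -0.001, 1.113]
force: [0.7, 0.3, 0.2]
grip_width: 0.0416
grip_force: 15.0
```

Emit:
jog_arm --rows '[[[0,0,0],6.69,0.03],[[0,0,0],6.69,0.03],[[0,0,0],6.69,0.03],[[0,0,0],6.69,0.03],[[0,0,0],6.69,0.03],[[0,0,0],6.69,0.03],[[0,0,0],6.69,0.03],[[0,0,0],6.69,0.03],[[0,0,0],0,0.03]]'

```text
time_s: 23.8
ee_pos: [0.3601, 0.12, 0.11]
eef_rot: [-3.142, -0.001, 0.173]
force: [-0.5, 0.1, 0.7]
grip_width: 0.0416
grip_force: 15.0
```

Emit:
jog_arm --rows '[[[0.0072,0.0275,0],0,0.03],[[0.0072,0.0275,0],0,0.03],[[0.0072,0.0275,0],0,0.03],[[0.0072,0.0275,0],0,0.03],[[0.0072,0.0275,0],0,0.03],[[0.0072,0.0275,0],0,0.03],[[0.0072,0.0275,0],0,0.03],[[0.0072,0.0275,0],0,0.03],[[0.0072,0.0275,0],0,0.03],[[0.0072,0.0275,0],0,0.03],[[0.0072,0.0275,0],0,0.03],[[0.0072,0.0275,0],0,0.03]]'

```text
time_s: 24.8
ee_pos: [0.5041, -0.1908, 0.1099]
eef_rot: [3.141, -0.0, 0.183]
force: [0.6, 0.2, -0.2]
grip_width: 0.0415
grip_force: 15.0
```

Emit:
jog_arm --rows '[[[0,0,0.025],0,0.03],[[0,0,0.025],0,0.03],[[0,0,0.015],0,0.03],[[0,0,0],0,0.03],[[0,0,0],0,0.03],[[0,0,0],0,0.03]]'

```text
time_s: 25.3
ee_pos: [0.5044, -0.1896, 0.0458]
eef_rot: [3.141, -0.001, 0.181]
force: [-0.3, 0.6, -0.3]
grip_width: 0.0419
grip_force: 15.0
```

```bash
python3 - <<'E'
from look import *
plan((*loc(0,0),.0217,.177))
E
```

```text
now [ 0.5044 -0.1896  0.0458] 0.1807 t 25.3 F [-0.3  0.6 -0.3] grip 0.0419 15.0
turn 0.21 = 1 x 0.215; shift mm [-0.8  0.1 24.1] = 1 x [-0.0008  0.0001  0.0241]
```

Emit:
jog_arm --rows '[[[-0.0008,0.0001,0.01],0.2,0.03],[[0,0,0.009],0,0.03],[[0,0,0.005],0,0.03],[[0,0,0],0,0.03],[[0,0,0],0,0.03],[[0,0,0],0,0.03]]'

```text
time_s: 25.8
ee_pos: [0.5029, -0.1896, 0.0203]
eef_rot: [-3.141, 0.0, 0.176]
force: [-1.5, -0.3, 4.1]
grip_width: 0.0412
grip_force: 17.8
```

Emit:
jog_arm --rows '[[[0,0,0],0,0.052],[[0,0,0],0,0.052],[[0,0,0],0,0.052],[[0,0,-0.01],0,0.052],[[0,0,-0.03],0,0.052],[[0,0,-0.04],0,0.052],[[-0.0079,-0.03,0],0,0.052],[[-0.0079,-0.03,0],0,0.052],[[-0.0079,-0.03,0],0,0.052],[[-0.0079,-0.03,0],0,0.052],[[-0.0079,-0.03,0],0,0.052],[[-0.0079,-0.03,0],0,0.052]]'

```text
time_s: 26.8
ee_pos: [0.424, -0.0195, 0.1009]
eef_rot: [3.141, -0.0, 0.175]
force: [1.4, 0.7, -0.1]
grip_width: 0.0518
grip_force: 0.0
```

Emit:
jog_arm --rows '[[[-0.0079,-0.03,0],0,0.056],[[-0.0079,-0.03,0],0,0.056],[[-0.0079,-0.03,0],0,0.056],[[-0.0079,-0.03,0],0,0.056],[[-0.0079,-0.03,0],0,0.056],[[0,0,0],-7.12,0.056],[[0,0,0],-7.12,0.056],[[0,0,0],-7.12,0.056],[[0,0,0],-7.12,0.056],[[0,0,0],-7.12,0.056],[[0,0,0],-7.12,0.056],[[0,0,0],-7.12,0.056]]'

```text
time_s: 27.8
ee_pos: [0.3598, 0.1202, 0.1009]
eef_rot: [3.141, -0.0, 1.051]
force: [0.1, -0.0, -0.3]
grip_width: 0.0557
grip_force: 0.0
```

```bash
python3 - <<'E'
from look import *
for n in("top","scene"):
    c=camera(n);packs(c,n);placed(c,n)
plan((.4097,.4025,.1,1.172),(.4097,.4025,.02,1.172))
E
```

```text
top pack c=[0.4105 0.4022] rc=[0.4105 0.4018] yaw=1.1622 L=0.0854 W=0.0428 A=0.0033
top placed c=[ 0.5034 -0.1898] rc=[ 0.5031 -0.1897] yaw=0.1781 L=0.0831 W=0.0402 A=0.0031
top placed c=[ 0.5148 -0.2567] rc=[ 0.5146 -0.2567] yaw=0.1777 L=0.0836 W=0.0397 A=0.0031
scene pack c=[0.4086 0.4031] rc=[0.4088 0.4035] yaw=1.1799 L=0.0889 W=0.0408 A=0.0033
scene placed c=[ 0.5032 -0.1888] rc=[ 0.5029 -0.1889] yaw=0.1867 L=0.0804 W=0.0359 A=0.0027
scene placed c=[ 0.5147 -0.2556] rc=[ 0.5156 -0.2556] yaw=0.1831 L=0.081 W=0.0365 A=0.0027
now [0.3598 0.1202 0.1008] 1.0478 t 27.9 F [-0.1  0.5  0.5] grip 0.056 0.0
turn -7.12 = 2 x -3.558; shift mm [279.5 -63.7   0.8] = 7 x [ 0.0399 -0.0091  0.0001]
turn -0.00 = 0 x -0.000; shift mm [ 0.  0. 80.] = 2 x [0.   0.   0.04]
```

Emit:
jog_arm --rows '[[[0,0,0],-3.56,0.056],[[0,0,0],-3.56,0.056],[[0.0311,-0.0071,0.0001],0,0.056],[[0.0311,-0.0071,0.0001],0,0.056],[[0.0311,-0.0071,0.0001],0,0.056],[[0.0311,-0.0071,0.0001],0,0.056],[[0.0311,-0.0071,0.0001],0,0.056],[[0.0311,-0.0071,0.0001],0,0.056],[[0.0311,-0.0071,0.0001],0,0.056],[[0.0311,-0.0071,0.0001],0,0.056],[[0.0311,-0.0071,0.0001],0,0.056]]'

```text
time_s: 28.82
ee_pos: [0.4102, 0.4044, 0.0997]
eef_rot: [-3.142, 0.0, 1.164]
force: [-0.5, 0.1, 0.1]
grip_width: 0.056
grip_force: 0.0
```

Emit:
jog_arm --rows '[[[0,0,0.03],0,0.056],[[0,0,0.03],0,0.056],[[0,0,0.02],0,0.056],[[0,0,0],0,0.056],[[0,0,0],0,0.056],[[0,0,0],0,0.056]]'

```text
time_s: 29.32
ee_pos: [0.411, 0.4033, 0.0212]
eef_rot: [3.141, -0.002, 1.167]
force: [0.6, 0.4, 0.1]
grip_width: 0.0559
grip_force: 0.0
```

```bash
python3 - <<'E'
from look import *
plan((.4097,.4025,.0045,1.172))
E
```

```text
now [0.411  0.4033 0.0212] 1.1674 t 29.32 F [0.6 0.4 0.1] grip 0.0559 0.0
turn -0.26 = 1 x -0.265; shift mm [-1.2 -0.9 16.7] = 1 x [-0.0012 -0.0009  0.0167]
```

Emit:
jog_arm --rows '[[[-0.001,-0.0009,0.008],-0.26,0.056],[[0,0,0.008],0,0.056],[[0,0,0],0,0.056],[[0,0,0],0,0.03],[[0,0,0],0,0.03],[[0,0,0],0,0.03],[[0,0,0],0,0.03],[[0,0,0],0,0.03]]' --squeeze 15

```text
time_s: 29.98
ee_pos: [0.4092, 0.4023, 0.0037]
eef_rot: [3.141, -0.0, 1.174]
force: [0.5, -0.1, 1.2]
grip_width: 0.0416
grip_force: 15.0
```

```bash
python3 - <<'E'
from look import *
e=get_obs()["ee_pos"]
p=loc(0,.068)
plan((*e[:2],.11,1.172),(.34,.15,.11,1.172),(*p,.11,.177),(*p,.045,.177))
E
```

```text
now [0.4092 0.4023 0.0037] 1.174 t 29.98 F [ 0.5 -0.1  1.2] grip 0.0416 15.0
turn 0.11 = 1 x 0.114; shift mm [   0.     0.  -106.3] = 3 x [ 0.      0.     -0.0354]
turn -0.00 = 0 x -0.000; shift mm [-259.4   34.2   -0. ] = 7 x [-0.0371  0.0049 -0.    ]
turn 57.01 = 9 x 6.334; shift mm [101.2 295.3  -0. ] = 8 x [ 0.0127  0.0369 -0.    ]
turn -0.00 = 0 x -0.000; shift mm [ 0.  0. 65.] = 2 x [0.     0.     0.0325]
```

Emit:
jog_arm --rows '[[[0,0,-0.01],0,0.03],[[0,0,-0.026],0,0.03],[[0,0,-0.035],0,0.03],[[0,0,-0.035],0,0.03],[[-0.0324,0.0043,0],0,0.03],[[-0.0324,0.0043,0],0,0.03],[[-0.0324,0.0043,0],0,0.03],[[-0.0324,0.0043,0],0,0.03],[[-0.0324,0.0043,0],0,0.03],[[-0.0324,0.0043,0],0,0.03],[[-0.0324,0.0043,0],0,0.03],[[-0.0324,0.0043,0],0,0.03]]'

```text
time_s: 30.98
ee_pos: [0.34, 0.1486, 0.1101]
eef_rot: [3.141, -0.001, 1.174]
force: [0.9, 0.0, 0.4]
grip_width: 0.0416
grip_force: 15.0
```

Emit:
jog_arm --rows '[[[0,0,0],6.33,0.03],[[0,0,0],6.33,0.03],[[0,0,0],6.33,0.03],[[0,0,0],6.33,0.03],[[0,0,0],6.33,0.03],[[0,0,0],6.33,0.03],[[0,0,0],6.33,0.03],[[0,0,0],6.33,0.03],[[0,0,0],6.33,0.03],[[0,0,0],0,0.03]]'

```text
time_s: 31.82
ee_pos: [0.3407, 0.1499, 0.1101]
eef_rot: [-3.141, -0.001, 0.174]
force: [1.0, 0.3, -0.2]
grip_width: 0.0414
grip_force: 15.0
```

Emit:
jog_arm --rows '[[[0.0092,0.0268,0],0,0.03],[[0.0092,0.0268,0],0,0.03],[[0.0092,0.0268,0],0,0.03],[[0.0092,0.0268,0],0,0.03],[[0.0092,0.0268,0],0,0.03],[[0.0092,0.0268,0],0,0.03],[[0.0092,0.0268,0],0,0.03],[[0.0092,0.0268,0],0,0.03],[[0.0092,0.0268,0],0,0.03],[[0.0092,0.0268,0],0,0.03],[[0.0092,0.0268,0],0,0.03]]'

```text
time_s: 32.73
ee_pos: [0.4934, -0.1235, 0.1099]
eef_rot: [3.141, -0.0, 0.184]
force: [0.5, 0.2, 0.6]
grip_width: 0.0414
grip_force: 15.0
```

Emit:
jog_arm --rows '[[[0,0,0.025],0,0.03],[[0,0,0.025],0,0.03],[[0,0,0.015],0,0.03],[[0,0,0],0,0.03],[[0,0,0],0,0.03],[[0,0,0],0,0.03]]'

```text
time_s: 33.23
ee_pos: [0.4936, -0.1222, 0.0458]
eef_rot: [3.141, -0.001, 0.181]
force: [0.0, -0.3, -0.4]
grip_width: 0.0416
grip_force: 15.0
```

```bash
python3 - <<'E'
from look import *
plan((*loc(0,.068),.0219,.177))
E
```

```text
now [ 0.4936 -0.1222  0.0458] 0.1815 t 33.23 F [ 0.  -0.3 -0.4] grip 0.0416 15.0
turn 0.26 = 1 x 0.255; shift mm [-2.   0.3 23.9] = 1 x [-0.002   0.0003  0.0239]
```

Emit:
jog_arm --rows '[[[-0.002,0.0003,0.01],0.25,0.03],[[0,0,0.009],0,0.03],[[0,0,0.0045],0,0.03],[[0,0,0],0,0.03],[[0,0,0],0,0.03],[[0,0,0],0,0.03]]'

```text
time_s: 33.73
ee_pos: [0.4909, -0.1227, 0.0207]
eef_rot: [-3.141, 0.0, 0.176]
force: [-0.1, 0.6, -0.9]
grip_width: 0.0413
grip_force: 15.0
```

Emit:
jog_arm --rows '[[[0,0,0],0,0.052],[[0,0,0],0,0.052],[[0,0,0],0,0.052],[[0,0,-0.01],0,0.052],[[0,0,-0.03],0,0.052],[[0,0,-0.04],0,0.052],[[-0.03,-0.0,-0.02],0,0.052],[[-0.03,-0.0,-0.02],0,0.052],[[-0.03,-0.0,0],0,0.052],[[-0.03,0.0,0],0,0.05],[[-0.03,0.0,0],0,0.05],[[0,0,0],0,0.05]]'

```text
time_s: 34.73
ee_pos: [0.3401, -0.1491, 0.1416]
eef_rot: [3.141, 0.0, 0.174]
force: [-0.6, 0.5, -0.7]
grip_width: 0.0501
grip_force: 0.0
```

```bash
cat >> look.py <<'E'
def cover(c,n,z=.006,box=(.34,.63,-.60,-.34)):
    im=rect(c,z,*box).astype(int)
    show(n+" cover",blobs(im.min(2)>120,box[1],box[3],amin=5e-3))
E
python3 - <<'E'
from look import *
for n in("top","scene"):
    c=camera(n);placed(c,n);cover(c,n);knobs(c,n);save(c,n+"9.png")
    for h in (0,):
        im=rect(c,.043,.34,.63,-.60,-.34).astype(int);dark=im.max(2)<60
        show(n+" grip",blobs(dark,.63,-.34,amin=2e-4))
    # holes in cover: green within plate, at z=.006
    im=rect(c,.006,.34,.63,-.60,-.34).astype(int);m=(im[...,1]-im[...,0]>25)
    k=[b for b in blobs(m,.63,-.34,amin=4e-5) if b["A"]<4e-4];show(n+" hole",k)
plan((.482,-.467,.12,.015),(.482,-.467,.03,.015))
E
```

```text
top placed c=[ 0.4912 -0.1231] rc=[ 0.4912 -0.1233] yaw=0.1783 L=0.0838 W=0.0398 A=0.0031
top placed c=[ 0.5034 -0.1898] rc=[ 0.5031 -0.1897] yaw=0.1804 L=0.0831 W=0.0402 A=0.0031
top placed c=[ 0.3937 -0.2456] rc=[ 0.3975 -0.2265] yaw=1.5526 L=0.173 W=0.034 A=0.0031
top placed c=[ 0.5148 -0.2567] rc=[ 0.5147 -0.2566] yaw=0.1775 L=0.0838 W=0.0397 A=0.0031
top cover c=[ 0.4818 -0.467 ] rc=[ 0.4818 -0.4671] yaw=-1.5571 L=0.1819 W=0.1618 A=0.029
top knob c=[ 0.5446 -0.1839] rc=[ 0.545  -0.1834] yaw=-1.2709 L=0.0134 W=0.0079 A=0.0001
top knob c=[ 0.6006 -0.1897] rc=[ 0.6    -0.1892] yaw=-0.8466 L=0.018 W=0.0145 A=0.0002
top knob c=[ 0.4038 -0.191 ] rc=[ 0.4039 -0.1912] yaw=0.9105 L=0.013 W=0.0112 A=0.0001
top knob c=[ 0.5561 -0.2483] rc=[ 0.5563 -0.2478] yaw=-1.3035 L=0.0125 W=0.0073 A=0.0001
top grip c=[ 0.4799 -0.462 ] rc=[ 0.4801 -0.4623] yaw=0.0127 L=0.0605 W=0.0196 A=0.001
scene placed c=[ 0.5027 -0.1888] rc=[ 0.5031 -0.1889] yaw=0.179 L=0.0813 W=0.0366 A=0.0028
scene placed c=[ 0.5146 -0.2556] rc=[ 0.5153 -0.2555] yaw=0.1811 L=0.0815 W=0.0371 A=0.0028
scene cover c=[ 0.4829 -0.4649] rc=[ 0.4828 -0.4697] yaw=1.551 L=0.192 W=0.1678 A=0.0299
scene knob c=[ 0.5937 -0.1909] rc=[ 0.5914 -0.1907] yaw=0.3781 L=0.0337 W=0.0127 A=0.0003
scene knob c=[ 0.3952 -0.1946] rc=[ 0.3948 -0.1947] yaw=0.4663 L=0.025 W=0.0074 A=0.0001
scene grip c=[ 0.4636 -0.4684] rc=[ 0.4688 -0.4686] yaw=0.0665 L=0.0736 W=0.015 A=0.0008
scene hole c=[ 0.5476 -0.4641] rc=[ 0.5475 -0.4643] yaw=1.414 L=0.0105 W=0.01 A=0.0001
scene hole c=[ 0.4129 -0.4666] rc=[ 0.413  -0.4665] yaw=-1.4011 L=0.01 W=0.01 A=0.0001
now [ 0.3433 -0.1493  0.142 ] 0.174 t 34.83 F [-0.5 -0.1  0.3] grip 0.0503 0.0
turn 9.11 = 2 x 4.556; shift mm [134.  319.8  22. ] = 8 x [0.0167 0.04   0.0027]
turn -0.00 = 0 x -0.000; shift mm [ 0.  0. 90.] = 3 x [0.   0.   0.03]
```

Emit:
jog_arm --rows '[[[0,0,0],4.55,0.045],[[0,0,0],4.55,0.04],[[0.0138,0.032,0.0022],0,0.04],[[0.0138,0.032,0.0022],0,0.04],[[0.0138,0.032,0.0022],0,0.04],[[0.0138,0.032,0.0022],0,0.04],[[0.0138,0.032,0.0022],0,0.04],[[0.0138,0.032,0.0022],0,0.04],[[0.0138,0.032,0.0022],0,0.04],[[0.0138,0.032,0.0022],0,0.04],[[0.0138,0.032,0.0022],0,0.04],[[0.0138,0.032,0.0022],0,0.04]]'

```text
time_s: 35.83
ee_pos: [0.4881, -0.4679, 0.1184]
eef_rot: [-3.141, 0.0, 0.017]
force: [0.1, 0.1, 0.7]
grip_width: 0.0399
grip_force: 0.0
```

Emit:
jog_arm --rows '[[[0,0,0.03],0,0.04],[[0,0,0.02],0,0.04],[[0,0,0.01],0,0.04],[[0,0,0],0,0.04],[[0,0,0],0,0.04],[[0,0,0],0,0.04]]'

```text
time_s: 36.33
ee_pos: [0.4875, -0.4669, 0.0607]
eef_rot: [3.14, -0.002, 0.017]
force: [-0.8, -0.0, 0.1]
grip_width: 0.0398
grip_force: 0.0
```

```bash
python3 - <<'E'
from look import *
plan((.4816,-.467,.011,.015))
E
```

```text
now [ 0.4875 -0.4669  0.0607] 0.017 t 36.33 F [-0.8 -0.   0.1] grip 0.0398 0.0
turn 0.11 = 1 x 0.114; shift mm [-5.9  0.  49.7] = 2 x [-0.0029  0.      0.0249]
```

Emit:
jog_arm --rows '[[[-0.0029,0,0.02],0.1,0.04],[[-0.003,0,0.015],0,0.04],[[0,0,0.01],0,0.04],[[0,0,0.003],0,0.04],[[0,0,0],0,0.04],[[0,0,0],0,0.04],[[0,0,0],0,0.04]]'

```text
time_s: 36.92
ee_pos: [0.4812, -0.4671, 0.0123]
eef_rot: [3.14, -0.001, 0.015]
force: [-0.4, 0.5, -0.0]
grip_width: 0.0399
grip_force: 0.0
```

Emit:
jog_arm --rows '[[[0,0,0],0,0.005],[[0,0,0],0,0.005],[[0,0,0],0,0.005],[[0,0,0],0,0.005],[[0,0,0],0,0.005],[[0,0,0],0,0.005]]' --squeeze 40

```text
time_s: 37.42
ee_pos: [0.4807, -0.4667, 0.0112]
eef_rot: [3.141, -0.0, 0.015]
force: [0.1, 0.1, 1.0]
grip_width: 0.016
grip_force: 40.0
```

```bash
python3 - <<'E'
from look import *
e=get_obs()["ee_pos"]
c=camera("top");cover(c,"top");cover(camera("scene"),"scene")
plan((*e[:2],.125,.015),(.5036,-.1902,.125,.177),(.5036,-.1902,.07,.177))
E
```

```text
top cover c=[ 0.5263 -0.415 ] rc=[ 0.5084 -0.4346] yaw=-0.85 L=0.1171 W=0.1076 A=0.0056
scene cover c=[ 0.474  -0.4659] rc=[ 0.4775 -0.4678] yaw=1.4959 L=0.1876 W=0.1694 A=0.0217
now [ 0.4808 -0.4668  0.0112] 0.0148 t 37.52 F [-1.2  0.5  3.3] grip 0.0159 40.0
turn -0.01 = 1 x -0.010; shift mm [  -0.    -0.  -113.8] = 3 x [-0.     -0.     -0.0379]
turn -9.28 = 2 x -4.641; shift mm [  71.2 -268.2   -0. ] = 7 x [ 0.0102 -0.0383 -0.    ]
turn -0.00 = 0 x -0.000; shift mm [ 0.  0. 55.] = 2 x [0.     0.     0.0275]
```

Emit:
jog_arm --rows '[[[0,0,-0.008],0,0.005],[[0,0,-0.02],0,0.005],[[0,0,-0.03],0,0.005],[[0,0,-0.03],0,0.005],[[0,0,-0.026],0,0.005],[[0,0,0],-4.64,0.005],[[0,0,0],-4.64,0.005],[[0,0,0],0,0.005]]'

```text
time_s: 38.18
ee_pos: [0.4805, -0.4666, 0.1253]
eef_rot: [-3.141, 0.0, 0.181]
force: [-0.4, -0.1, -4.6]
grip_width: 0.0157
grip_force: 40.0
```

Emit:
jog_arm --rows '[[[0.0064,-0.0244,0],0,0.005],[[0.0064,-0.0244,0],0,0.005],[[0.0064,-0.0244,0],0,0.005],[[0.0064,-0.0244,0],0,0.005],[[0.0064,-0.0244,0],0,0.005],[[0.0064,-0.0244,0],0,0.005],[[0.0064,-0.0244,0],0,0.005],[[0.0064,-0.0244,0],0,0.005],[[0.0064,-0.0244,0],0,0.005],[[0.0064,-0.0244,0],0,0.005],[[0.0064,-0.0244,0],0,0.005],[[0,0,0],0,0.005]]'

```text
time_s: 39.18
ee_pos: [0.5027, -0.1865, 0.1248]
eef_rot: [-3.14, 0.001, 0.176]
force: [-0.0, -0.1, -3.9]
grip_width: 0.0158
grip_force: 40.0
```

Emit:
jog_arm --rows '[[[0,0,0],0,0.005],[[0,0,0],0,0.005],[[0,0,0.015],0,0.005],[[0,0,0.015],0,0.005],[[0,0,0.013],0,0.005],[[0,0,0],0,0.005],[[0,0,0],0,0.005],[[0,0,0],0,0.005]]'

```text
time_s: 39.85
ee_pos: [0.5031, -0.1908, 0.0827]
eef_rot: [3.141, -0.001, 0.176]
force: [-0.8, 0.3, -3.2]
grip_width: 0.0158
grip_force: 40.0
```

```bash
python3 - <<'E'
from look import *
plan((.5031,-.1903,.0632,.177))
c=camera("scene");save(c,"sc.png");cover(c,"scene",z=get_obs()["ee_pos"][2]-.0112+.006,box=(.34,.66,-.35,-.03))
print(spot_point("stud_front",c)[:1],spot_point("cover",c)[:1])
cv2.imwrite("pics/sc1.png",cv2.resize(c["image"][170:290,290:470],(750,500),interpolation=cv2.INTER_CUBIC)[:,:,::-1])
E
```

```text
now [ 0.5031 -0.1908  0.0827] 0.1756 t 39.85 F [-0.8  0.3 -3.2] grip 0.0158 40.0
turn -0.08 = 1 x -0.083; shift mm [ 0.1 -0.5 19.5] = 1 x [ 0.0001 -0.0005  0.0195]
scene cover c=[ 0.4736 -0.1716] rc=[ 0.4677 -0.1739] yaw=-0.7908 L=0.2941 W=0.258 A=0.0382
scene cover c=[ 0.6291 -0.3059] rc=[ 0.6262 -0.3027] yaw=1.3973 L=0.0925 W=0.0675 A=0.0055
[{'at': [0.5516, 0.589], 'p': 0.8}] [{'at': [0.5613, 0.5415], 'p': 0.96}]
```

View pics/sc1.png

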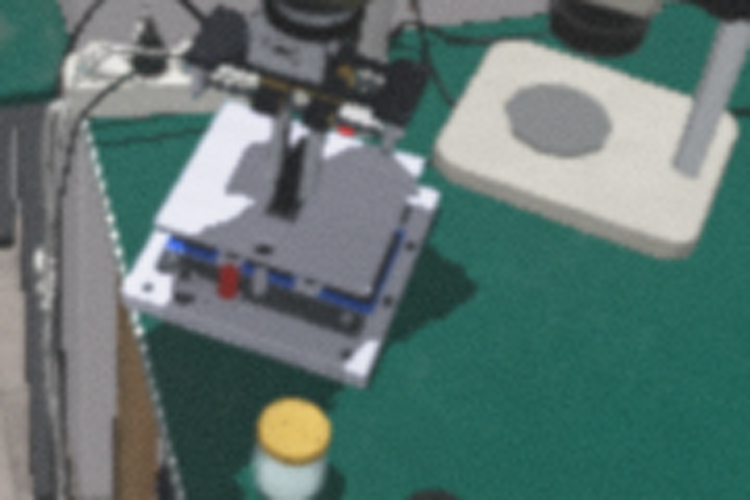

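Emit:
jog_arm --rows '[[[0,-0.0004,0.009],-0.08,0.005],[[0,0,0.008],0,0.005],[[0,0,0],0,0.005],[[0,0,0.002],0,0.005],[[0,0,0.002],0,0.005],[[0,0,0],0,0.005],[[0,0,0],0,0.005]]'

```text
time_s: 40.58
ee_pos: [0.5028, -0.1897, 0.061]
eef_rot: [3.142, -0.0, 0.178]
force: [0.1, -0.1, -4.0]
grip_width: 0.0158
grip_force: 40.0
```

Emit:
jog_arm --rows '[[[0,0,0.002],0,0.005],[[0,0,0.002],0,0.005],[[0,0,0],0,0.005],[[0,0,0],0,0.005]]'

```text
time_s: 40.92
ee_pos: [0.5027, -0.1897, 0.0569]
eef_rot: [-3.141, 0.0, 0.178]
force: [0.2, -0.7, -3.9]
grip_width: 0.0161
grip_force: 40.0
```

```bash
python3 -c "
from h import *
o=get_obs();print(o['ee_pos'],o['force'],o['moment'],o['eef_rot'])"
```

```text
[ 0.50266671 -0.189687    0.05685086] [ 0.2083938  -0.7067151  -3.85003685] [-0.03582888  0.17719827  0.0098171 ] [-3.14143499e+00  1.97195108e-04  1.78121488e-01]
```

Emit:
jog_arm --rows '[[[0,0,0.003],0,0.005],[[0,0,0.003],0,0.005],[[0,0,0.003],0,0.005],[[0,0,0],0,0.005],[[0,0,0],0,0.005]]'

```text
time_s: 41.33
ee_pos: [0.5026, -0.1896, 0.0477]
eef_rot: [-3.141, 0.0, 0.178]
force: [-0.6, 0.5, -3.3]
grip_width: 0.0157
grip_force: 40.0
```

Emit:
jog_arm --rows '[[[0,0,0.003],0,0.005],[[0,0,0.003],0,0.005],[[0,0,0],0,0.005],[[0,0,0],0,0.005]]'

```text
time_s: 41.67
ee_pos: [0.5026, -0.1897, 0.0418]
eef_rot: [-3.141, 0.0, 0.178]
force: [-1.0, 0.2, -2.5]
grip_width: 0.0157
grip_force: 40.0
```

Going down smoothly over the studs; last few millimetres.

Emit:
jog_arm --rows '[[[0,0,0.002],0,0.005],[[0,0,0.002],0,0.005],[[0,0,0],0,0.005],[[0,0,0],0,0.005],[[0,0,0],0,0.005]]'

```text
time_s: 42.08
ee_pos: [0.5028, -0.1898, 0.0381]
eef_rot: [3.141, -0.0, 0.178]
force: [0.4, 0.5, -1.0]
grip_width: 0.0159
grip_force: 40.0
```

Emit:
jog_arm --rows '[[[0,0,0.001],0,0.005],[[0,0,0],0,0.005],[[0,0,0],0,0.005],[[0,0,0],0,0.005]]'

```text
time_s: 42.42
ee_pos: [0.5029, -0.1898, 0.0381]
eef_rot: [3.141, -0.0, 0.178]
force: [-5.8, 3.7, 12.4]
grip_width: 0.0155
grip_force: 40.0
```

Emit:
jog_arm --rows '[[[0,0,0],0,0.04],[[0,0,0],0,0.04],[[0,0,0],0,0.04],[[0,0,0],0,0.04],[[0,0,-0.02],0,0.04],[[0,0,-0.03],0,0.04],[[0,0,-0.03],0,0.04],[[-0.03,0,-0.02],0,0.04],[[-0.03,0,-0.02],0,0.04],[[-0.03,0,0],0,0.04],[[-0.03,0,0],0,0.04],[[-0.03,0,0],0,0.04]]'

```text
time_s: 43.42
ee_pos: [0.3538, -0.2163, 0.1571]
eef_rot: [3.141, -0.001, 0.178]
force: [-0.2, -0.8, 0.2]
grip_width: 0.0401
grip_force: 0.0
```

```bash
python3 - <<'E'
from look import *
t=[]
for n in("top","scene"):
    c=camera(n);cover(c,n,.033,(.34,.66,-.35,-.03));knobs(c,n)
    rz=c["range_z"];T=c["world_from_camera"]
    for p in [(-.05,.06),(-.05,-.06),(.05,.06),(.05,-.06)]:
        q=np.linalg.inv(T)@np.r_[loc(*p),.033,1];K=c["K"]
        u=K[0,0]*q[0]/-q[2]+K[0,2];v=-K[1,1]*q[1]/-q[2]+K[1,2]
        s=np.median(rz[int(v)-2:int(v)+3,int(u)-2:int(u)+3]);print(n,p,"z",round(.033+(-q[2]-s)*-T[2,2]*-1,4))
    t.append(cv2.resize(rect(c,.033,.34,.66,-.35,-.03),(400,400)))
cv2.imwrite("pics/cv.png",np.hstack(t)[:,:,::-1])
k=(.4036,-.1910)
plan((*k,.13,2.533),(*k,.05,2.533))
E
```

```text
top cover c=[ 0.4878 -0.1663] rc=[ 0.4742 -0.1538] yaw=-0.7454 L=0.2905 W=0.2616 A=0.0494
top knob c=[ 0.6007 -0.1897] rc=[ 0.6008 -0.19  ] yaw=-0.8912 L=0.016 W=0.0155 A=0.0002
top knob c=[ 0.4049 -0.1904] rc=[ 0.4052 -0.1902] yaw=-0.9369 L=0.0149 W=0.0116 A=0.0001
top (-0.05, 0.06) z 0.0303
top (-0.05, -0.06) z 0.0358
top (0.05, 0.06) z 0.0311
top (0.05, -0.06) z 0.0318
scene cover c=[ 0.4611 -0.1905] rc=[ 0.4774 -0.1644] yaw=-0.8692 L=0.3005 W=0.2519 A=0.0412
scene knob c=[ 0.3998 -0.1922] rc=[ 0.3983 -0.1947] yaw=0.4599 L=0.03 W=0.0125 A=0.0002
scene (-0.05, 0.06) z 0.1495
scene (-0.05, -0.06) z 0.033
scene (0.05, 0.06) z 0.2596
scene (0.05, -0.06) z 0.0323
now [ 0.3526 -0.2166  0.1571] 0.1762 t 43.52 F [-0.4 -0.3 -0.4] grip 0.0403 0.0
turn -135.03 = 20 x -6.752; shift mm [-27.2  50.2  27.1] = 2 x [-0.0136  0.0251  0.0136]
turn -0.00 = 0 x -0.000; shift mm [ 0.  0. 80.] = 2 x [0.   0.   0.04]
```

View pics/cv.png

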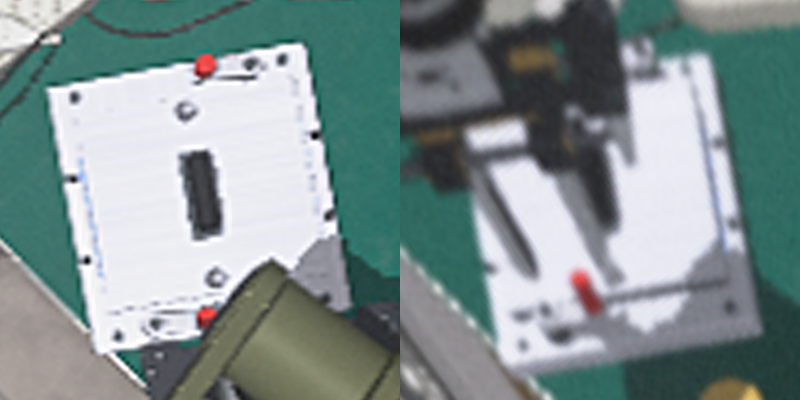

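Emit:
jog_arm --rows '[[[0,0,0],6.43,0.035],[[0,0,0],6.43,0.035],[[0,0,0],6.43,0.035],[[0,0,0],6.43,0.035],[[0,0,0],6.43,0.035],[[0,0,0],6.43,0.035],[[0,0,0],6.43,0.035],[[0,0,0],0,0.035],[[0,0,0],0,0.035],[[0,0,0],0,0.035]]'

```text
time_s: 44.35
ee_pos: [0.3553, -0.2163, 0.1569]
eef_rot: [-3.142, 0.0, -0.603]
force: [0.1, 0.5, 0.8]
grip_width: 0.0353
grip_force: 0.0
```

```bash
python3 - <<'E'
from look import *
knobs(camera("top"),"t")
k=(.4040,-.1908)
plan((*k,.05,-.609))
E
```

```text
t knob c=[ 0.6006 -0.1898] rc=[ 0.6008 -0.19  ] yaw=-0.8809 L=0.016 W=0.0155 A=0.0002
now [ 0.3553 -0.2163  0.1569] -0.6042 t 44.4 F [ 0.5  0.3 -0.6] grip 0.0348 0.0
turn 0.28 = 1 x 0.275; shift mm [ 25.4 -48.8 106.9] = 3 x [ 0.0085 -0.0163  0.0356]
```

Emit:
jog_arm --rows '[[[0.0127,-0.0244,0],0.27,0.035],[[0.0127,-0.0244,0],0,0.035],[[0,0,0.025],0,0.035],[[0,0,0.025],0,0.035],[[0,0,0.02],0,0.035],[[0,0,0],0,0.035],[[0,0,0],0,0.035],[[0,0,0],0,0.035]]'

```text
time_s: 45.07
ee_pos: [0.4044, -0.1912, 0.0882]
eef_rot: [-3.141, -0.001, -0.611]
force: [0.2, 0.2, -0.1]
grip_width: 0.0351
grip_force: 0.0
```

```bash
python3 - <<'E'
from look import *
k=(.4040,-.1908)
plan((*k,.05,-.609))
E
```

```text
now [ 0.4044 -0.1912  0.0882] -0.6114 t 45.07 F [ 0.2  0.2 -0.1] grip 0.0351 0.0
turn -0.14 = 1 x -0.136; shift mm [-0.6 -0.1 38.2] = 1 x [-0.0006 -0.0001  0.0382]
```

Emit:
jog_arm --rows '[[[0,0,0.02],0,0.035],[[0,0,0.018],0,0.035],[[0,0,0],0,0.035],[[0,0,0],0,0.035],[[0,0,0],0,0.005],[[0,0,0],0,0.005],[[0,0,0],0,0.005],[[0,0,0],0,0.005],[[0,0,0],0,0.005],[[0,0,0],0,0.005]]' --squeeze 8

```text
time_s: 45.9
ee_pos: [0.4051, -0.1901, 0.0499]
eef_rot: [-3.139, -0.002, -0.612]
force: [6.9, 10.3, 3.4]
grip_width: 0.0158
grip_force: 8.0
```

```bash
python3 - <<'E'
from look import *
P=loc(-.095,.055);ts=[]
o=get_obs();d=o["ee_pos"][:2]-P;print("angle",CY-np.arctan2(d[1],d[0]),np.hypot(*d))
for a in [1.3,1.0,.7,.4,.1,-.03]:
    ts.append((*(P+.038*np.array([np.cos(CY-a),np.sin(CY-a)])),.05,-.609))
plan(*ts)
E
```

```text
angle 1.6231301394661868 0.038032289534765625
now [ 0.4051 -0.1901  0.0499] -0.6123 t 45.9 F [ 6.9 10.3  3.4] grip 0.0158 8.0
turn -0.19 = 1 x -0.189; shift mm [ 7.6 -9.6 -0.1] = 1 x [ 0.0076 -0.0096 -0.0001]
turn -0.00 = 0 x -0.000; shift mm [  4.  -10.6  -0. ] = 1 x [ 0.004  -0.0106 -0.    ]
turn -0.00 = 0 x -0.000; shift mm [  0.7 -11.3  -0. ] = 1 x [ 0.0007 -0.0113 -0.    ]
turn -0.00 = 0 x -0.000; shift mm [ -2.7 -11.   -0. ] = 1 x [-0.0027 -0.011  -0.    ]
turn -0.00 = 0 x -0.000; shift mm [-5.8 -9.8 -0. ] = 1 x [-0.0058 -0.0098 -0.    ]
turn -0.00 = 0 x -0.000; shift mm [-3.4 -3.6 -0. ] = 1 x [-0.0034 -0.0036 -0.    ]
```

Emit:
jog_arm --rows '[[[0.0038,-0.0048,-0.0005],0,0.005],[[0.0038,-0.0048,-0.0005],0,0.005],[[0.002,-0.0053,0],0,0.005],[[0.002,-0.0053,0],0,0.005],[[0.0004,-0.0057,0],0,0.005],[[0.0003,-0.0056,0],0,0.005],[[-0.0014,-0.0055,0],0,0.005],[[-0.0013,-0.0055,0],0,0.005],[[-0.0029,-0.0049,0],0,0.005],[[-0.0029,-0.0049,0],0,0.005],[[-0.0034,-0.0036,0],0,0.005],[[0,0,0],0,0.005]]'

```text
time_s: 46.9
ee_pos: [0.437, -0.1453, 0.0507]
eef_rot: [-3.142, -0.002, -0.612]
force: [1.1, 0.0, 2.8]
grip_width: 0.0155
grip_force: 8.0
```

```bash
python3 - <<'E'
from look import *
P=loc(-.095,.055)
o=get_obs();d=o["ee_pos"][:2]-P;print("angle",CY-np.arctan2(d[1],d[0]),np.hypot(*d))
k=(.6008,-.1898);e=o["ee_pos"]
plan((*e[:2],.14,-.609),(*k,.14,-.609),(*k,.05,-.609))
E
```

```text
angle -0.015287220135397128 0.03729064934679414
now [ 0.437  -0.1453  0.0507] -0.6115 t 46.9 F [1.1 0.  2.8] grip 0.0155 8.0
turn -0.14 = 1 x -0.144; shift mm [  0.   -0.  -89.3] = 3 x [ 0.     -0.     -0.0298]
turn -0.00 = 0 x -0.000; shift mm [159.8 -57.2  -0. ] = 4 x [ 0.04   -0.0143 -0.    ]
turn -0.00 = 0 x -0.000; shift mm [ 0. -0. 90.] = 3 x [ 0.   -0.    0.03]
```

Emit:
jog_arm --rows '[[[-0.0015,-0.0017,0],0,0.005],[[0,0,0],0,0.005],[[0,0,0],0,0.005]]'

```text
time_s: 47.15
ee_pos: [0.4367, -0.1436, 0.0507]
eef_rot: [-3.142, -0.002, -0.612]
force: [1.6, -4.3, 6.2]
grip_width: 0.0155
grip_force: 8.0
```

Emit:
jog_arm --rows '[[[0,0,0],0,0.035],[[0,0,0],0,0.035],[[0,0,0],0,0.035],[[0,0,-0.03],0,0.035],[[0,0,-0.03],0,0.035],[[0,0,-0.03],0,0.035],[[0.032,-0.0114,0],0,0.035],[[0.032,-0.0114,0],0,0.035],[[0.032,-0.0114,0],0,0.035],[[0.032,-0.0114,0],0,0.035],[[0.032,-0.0114,0],0,0.035],[[0,0,0],0,0.035]]'

```text
time_s: 48.15
ee_pos: [0.6029, -0.1891, 0.138]
eef_rot: [3.142, 0.001, -0.612]
force: [-1.4, 0.4, -0.5]
grip_width: 0.0348
grip_force: 0.0
```

Emit:
jog_arm --rows '[[[0,0,0.02],0,0.035],[[0,0,0.02],0,0.035],[[0,0,0.01],0,0.035],[[0,0,0],0,0.035],[[0,0,0],0,0.035],[[0,0,0],0,0.035]]'

```text
time_s: 48.65
ee_pos: [0.6001, -0.1885, 0.0913]
eef_rot: [-3.141, -0.001, -0.612]
force: [0.1, -0.3, -0.0]
grip_width: 0.035
grip_force: 0.0
```

```bash
python3 - <<'E'
from look import *
k=(.6008,-.1898)
plan((*k,.05,-.609))
E
```

```text
now [ 0.6001 -0.1885  0.0913] -0.6122 t 48.65 F [ 0.1 -0.3 -0. ] grip 0.035 0.0
turn -0.18 = 1 x -0.181; shift mm [ 1.3  0.7 41.3] = 1 x [0.0013 0.0007 0.0413]
```

Emit:
jog_arm --rows '[[[0.0013,0.0007,0.022],0,0.035],[[0,0,0.018],0,0.035],[[0,0,0],0,0.035],[[0,0,0],0,0.035],[[0,0,0],0,0.005],[[0,0,0],0,0.005],[[0,0,0],0,0.005],[[0,0,0],0,0.005],[[0,0,0],0,0.005],[[0,0,0],0,0.005]]' --squeeze 8

```text
time_s: 49.48
ee_pos: [0.6012, -0.1883, 0.0513]
eef_rot: [-3.139, -0.001, -0.612]
force: [0.3, 10.1, 6.7]
grip_width: 0.0157
grip_force: 8.0
```

```bash
python3 - <<'E'
from look import *
P=loc(.095,-.055);ts=[]
o=get_obs();d=P-o["ee_pos"][:2];print("angle",CY-np.arctan2(d[1],d[0]),np.hypot(*d))
for a in [1.3,1.0,.7,.4,.1,-.05]:
    ts.append((*(P-.038*np.array([np.cos(CY-a),np.sin(CY-a)])),.051,-.609))
plan(*ts)
E
```

```text
angle 1.6059436036910062 0.039341731947889605
now [ 0.6012 -0.1883  0.0513] -0.6115 t 49.48 F [ 0.3 10.1  6.7] grip 0.0157 8.0
turn -0.14 = 1 x -0.144; shift mm [-6.2 10.1  0.3] = 1 x [-0.0062  0.0101  0.0003]
turn -0.00 = 0 x -0.000; shift mm [-4.  10.6 -0. ] = 1 x [-0.004   0.0106 -0.    ]
turn -0.00 = 0 x -0.000; shift mm [-0.7 11.3 -0. ] = 1 x [-0.0007  0.0113 -0.    ]
turn -0.00 = 0 x -0.000; shift mm [ 2.7 11.  -0. ] = 1 x [ 0.0027  0.011  -0.    ]
turn -0.00 = 0 x -0.000; shift mm [ 5.8  9.8 -0. ] = 1 x [ 0.0058  0.0098 -0.    ]
turn -0.00 = 0 x -0.000; shift mm [ 3.9  4.1 -0. ] = 1 x [ 0.0039  0.0041 -0.    ]
```

Emit:
jog_arm --rows '[[[-0.0032,0.005,-0.0005],0,0.005],[[-0.0032,0.005,-0.0005],0,0.005],[[-0.002,0.0053,0],0,0.005],[[-0.002,0.0053,0],0,0.005],[[-0.0004,0.0057,0],0,0.005],[[-0.0003,0.0056,0],0,0.005],[[0.0014,0.0055,0],0,0.005],[[0.0013,0.0055,0],0,0.005],[[0.0029,0.0049,0],0,0.005],[[0.0029,0.0049,0],0,0.005],[[0.0039,0.0041,0],0,0.005],[[0,0,0],0,0.005]]'

```text
time_s: 50.48
ee_pos: [0.5694, -0.2353, 0.0516]
eef_rot: [-3.138, 0.002, -0.612]
force: [3.6, 16.2, 2.2]
grip_width: 0.0203
grip_force: 8.0
```

Emit:
jog_arm --rows '[[[0.0015,0.0017,0],0,0.005],[[0,0,0],0,0.005],[[0,0,0],0,0.005]]'

```text
time_s: 50.73
ee_pos: [0.5697, -0.2365, 0.0515]
eef_rot: [-3.138, 0.002, -0.611]
force: [1.6, 18.6, 2.6]
grip_width: 0.0221
grip_force: 8.0
```

```bash
python3 - <<'E'
from look import *
P=loc(.095,-.055)
o=get_obs();d=P-o["ee_pos"][:2];print("angle",CY-np.arctan2(d[1],d[0]),np.hypot(*d))
e=o["ee_pos"]
plan((*e[:2],.20,-.609),(.35,.15,.2,-.609))
E
```

```text
angle -0.06905314293084369 0.038254559872134546
now [ 0.5697 -0.2365  0.0515] -0.6113 t 50.73 F [ 1.6 18.6  2.6] grip 0.0221 8.0
turn -0.13 = 1 x -0.129; shift mm [   0.    -0.  -148.5] = 4 x [ 0.     -0.     -0.0371]
turn -0.00 = 0 x -0.000; shift mm [-401.3 -191.4   -0. ] = 10 x [-0.0401 -0.0191 -0.    ]
```

Against the stop. Release, rise, and move aside to look.

Emit:
jog_arm --rows '[[[0,0,0],0,0.045],[[0,0,0],0,0.045],[[0,0,0],0,0.045],[[0,0,-0.02],0,0.045],[[0,0,-0.035],0,0.045],[[0,0,-0.035],0,0.045],[[0,0,-0.035],0,0.045],[[-0.035,-0.0166,0],0,0.045],[[-0.035,-0.0166,0],0,0.045],[[-0.035,-0.0166,0],0,0.045],[[-0.035,-0.0166,0],0,0.045],[[-0.035,-0.0166,0],0,0.045]]'

```text
time_s: 51.73
ee_pos: [0.4724, -0.0697, 0.1762]
eef_rot: [-3.141, -0.001, -0.613]
force: [0.6, 1.2, -0.4]
grip_width: 0.0448
grip_force: 0.0
```

Emit:
jog_arm --rows '[[[-0.035,-0.0166,0],0,0.045],[[-0.035,-0.0166,0],0,0.045],[[-0.035,-0.0166,0],0,0.045],[[-0.035,-0.0166,0],0,0.045],[[-0.035,-0.0166,0],0,0.045],[[-0.035,-0.0166,0],0,0.045],[[0,0,0],0,0.045],[[0,0,0],0,0.045]]'

```text
time_s: 52.4
ee_pos: [0.3585, 0.1326, 0.1765]
eef_rot: [-3.141, -0.001, -0.609]
force: [0.3, -1.0, 0.7]
grip_width: 0.045
grip_force: 0.0
```

```bash
python3 - <<'E'
from look import *
t=[]
for n in("top","scene"):
    c=camera(n);knobs(c,n)
    if n=="top":
        k=[(b["c"]) for b in []]
    t.append(cv2.resize(rect(c,.033,.26,.66,-.45,-.03),(400,380)))
cv2.imwrite("pics/fin.png",np.hstack(t)[:,:,::-1])
print(loc(-.057,.055),loc(.057,-.055))
E
```

```text
top knob c=[ 0.437  -0.1467] rc=[ 0.437  -0.1465] yaw=-1.1134 L=0.0156 W=0.0148 A=0.0002
top knob c=[ 0.5684 -0.2341] rc=[ 0.5679 -0.2339] yaw=-0.7753 L=0.0166 W=0.0148 A=0.0002
scene knob c=[ 0.4326 -0.1475] rc=[ 0.4305 -0.1486] yaw=0.4658 L=0.03 W=0.0127 A=0.0002
scene knob c=[ 0.5643 -0.2345] rc=[ 0.5611 -0.2336] yaw=0.309 L=0.0348 W=0.0143 A=0.0003
[ 0.4378063 -0.1456957] [ 0.5693937 -0.2339043]
```

View pics/fin.png

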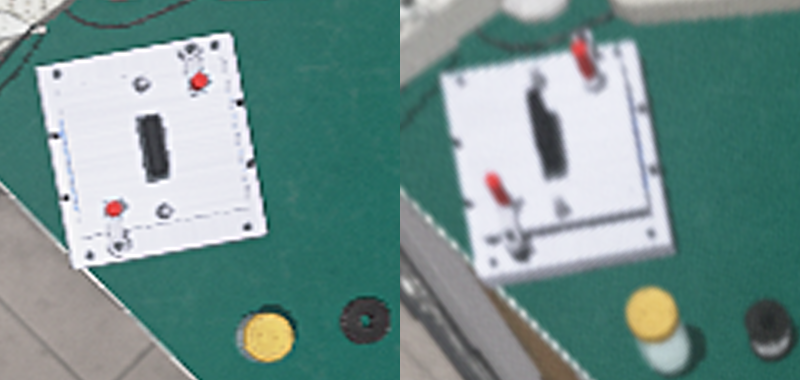

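```bash
python3 -c "
from station import *
print(hand_in())"
```

```text
the job is handed in; nothing more can be done
None
```

The job is handed in: all three packs lie on their own pads, the cover is fully down over both studs, and the final pictures show both clamps swung back in over it; `hand_in()` returned no verdict.

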